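# Load the block feeder, hang up its dust hood and start it

### The arm

A 6-joint arm with a two-finger parallel gripper is mounted at the origin on the work surface. World frame = base frame: x ahead of the robot, y to its left, z up, the work surface at z = 0. Lengths are in m, angles in degrees, forces in N, time in s.
With the tool pointing down it reaches from about 0.425 to 0.95 m from the base axis. Payload 14.7 kg.
Tool frame: the origin (TCP) lies at the very end of the fingers, on their centre line; the grasp point (between the pads) lies ctrl.hold_point_z behind it (ctrl.hold_point_z is the distance from the TCP to the grasp point, in m); z points along the fingers, y is the direction in which the jaws open and shut (so a half turn about z gives the same grasp; the last joint's range is limited). The gripper opens to 85 mm and grips with 20 to 120 N. Pads are 22 mm wide; open, the fingers measure 114 mm over their backs; the gripper's body (76 mm by 85 mm) begins 54 mm behind the grasp point. The pads swing forward as they close: fully open they stand 13 mm farther back than shut.
Start: joints at [-78.129, 27.513, 91.461, -0, 61.026, -2.67], TCP at [0.163, -0.629, 0.209] pointing down, gripper open.
Joint ranges: [-157.49, 157.49], [-46.99, 117.5], [13.45, 153.17], [-89.5, 269.5], [5.16, 153.95], [-167.48, 167.48]. Speed limits (degrees/s): [108.29, 108.29, 136.94, 172.46, 172.46, 172.46].

### API

Orientations are given as a 3x3 rotation matrix whose columns are the frame's x, y, z axes.
In Python, from plant import status, optics, job, ctrl gives the robot as it stands.
- The arm moves only by the shell command python3 -m pendant 'ROWS' [OPENING] [FORCE]. ROWS is a JSON object of lists of equal length, an entry for each row: "dp": the shift along the tool's x, y, z in mm, a list of three; "twist": the turn, a rotation vector about the tool's x, y, z in degrees, a list of three. A call has exactly 5 rows; each row shifts and turns the commanded pose from where the row before left it, along the tool's axes as they then stand; what a row does not reach is not made up. A row lasts 1/8 s, in which the tool goes at most 62.5 mm and 10.7 degrees, less where a joint would pass 70% of its speed; a pose out of reach is approached as far as the arm can. A call with a gripper value outside its range is refused whole. OPENING is the gripper's target within -1 to 1 (shut at 1, half-way at 0, fully open at -1), set as the call begins (- or left out, the last holds). The fingers move at their own pace and stop on an object; FORCE is the grip in N (left out, the last holds). Time passes only in rows, so rows that do not move let the fingers close, or fill a call up. It gives the time, the measured TCP pose, the force and the opening at its end, in the units of the state.
- status.get_obs(): the state, without advancing time (a new reading comes with each control period).
- optics.snapshot(name): name is "scene" or "top"; returns the picture (400x640x3 uint8, blue, green, red); there is no depth.
- optics.camera_info(name): a dict with "fx", "fy", "cx", "cy" (pixels), "pose" (4x4, takes a point from camera to world coordinates). Camera axes: x right, y up, looking along -z (the intrinsics and any distortion apply to the point x, -y, -z); pixel columns grow to the right and rows downward; lengths in m; the calibration is good to about 2 mm. A picture is of the moment at which its call begins. camera_info takes no time and is no camera call.
- job.sign_off(): hands the job in, once; it reports no verdict.
The state is a dict: "time": time; "joint_pos": joint angles; "joint_velocities": joint speeds; "joint_efforts": joint torques, N m; "eef_pos": TCP position; "tcp_rot": TCP orientation; "contact_force": force on the tool from outside, world axes, zero at the start; "torque": the same for the moment, N m; "grip_width": opening from 0.0 (shut) to 1.0 (fully open).
Only numpy, scipy, OpenCV 4.12 (cv2) and the standard library are available. Lean on these libraries where they do the work, as an engineer would, in place of code of your own. Each camera call takes 0.05 s, during which the arm holds its last target. There are 200 camera calls.

### The job

Get the block feeder going: lift the white dust hood off the control pad and hang it by its handle across the two-pronged hook, and drop every rebated wooden block into the chute, lengthwise and with its thin lip on the side of the guide strip, so that all of them slide down under the strip and queue there. Only then press the round start key until you feel it click (its push-back drops) and let it come up again, without driving it on to the bottom. Leave the tape measure and the glue bottle standing where they are.

Things in the scene. Friction and masses are not known exactly. Their poses are not given: they have to be found in the camera images.
- chute: Slick aluminium channel sloping down 24 deg away from the robot, 60 mm wide inside (y -30 to 30), walls 10 mm high and 8 thick, stop plate at x = 410 mm. Origin: middle of the channel floor at the open upper end, 185 mm above the bench; x down the slope along the floor, y across, left looking downhill, z square out of the floor. A block let go flat on it slides down by itself; 4 queue in 280 mm.
- chute_in (a point): On the chute floor, mid-channel, 52 mm from the upper end: middle of the part open above (chute x 0 to 105 mm) where blocks go in. The chute's axes.
- strip (a point): Upper end of the dark steel guide strip that runs over the chute's +y side from chute x = 105 mm to the bottom, covering y = 15 to 30 mm; its underside is 17 mm and its top 25 mm above the chute floor (this point on its underside). A block's thin lip passes below it, the thick rib does not.
- panel: Grey control pad fixed on the bench, 60 (x) by 100 (y) by 28 mm high, with a round black start key in the middle of its top. Origin: centre of its underside.
- startkey_top (a point): Centre of the top of the round black start key (40 mm diameter, flat top 24 mm wide, 42 mm above the bench); it goes down with the key. Under the hood at the start.
- startkey (a joint): How far the start key is down, in m (0 = up). Dome key: push-back rises from 1 N to a peak of 9.6 N at 2 mm down, where it clicks, then drops steadily: 8.4 N at 4 mm, 6.2 N at 6, 3.7 N at 8, and then a hard stop at 9.5 mm. The click counts from 3 mm; past 8.5 mm it is over-pressed. It springs up when let go.
- hood: White plastic dust hood standing on the bench over the control pad, open below: 90 (x) by 130 (y) by 56 mm high, walls 4 mm, 0.22 kg. A rigid steel handle stands on its roof: two uprights 8 mm wide at y = +-61 mm and a bar along y. Origin: centre of its lower edge, z up.
- hood_handle (a point): Middle of the hood's handle bar (10 by 10 mm, 130 mm long along the hood's y), 126 mm above the hood's lower edge, 70 mm above its roof. The hood's axes.
- hook: Fixed stand with two level prongs, 10 mm thick, at y = +-36 mm, centre line 180 mm high, running from posts at x = 0 towards -x (its front) to tips at x = -122 mm that turn up (tip tops 20 mm over the centre line). Nothing between or above the posts. Wooden base 12 mm high, x -95 to 35 mm. Origin: between the posts on the bench, z up.
- hook_seat (a point): Half-way between the prongs, at centre-line height, 62 mm in front of the posts: the well-hung handle bar lies across both prongs, its middle 10 mm above this point, the hood free below. The hood is wider than the prongs' spacing, so the bar comes in from the front, over the tips. The stand's axes.
- block1_mid (a point): Rebated wooden block (absent in some runs), 70 mm long (x), 50 wide (y), 0.09 kg: L in end view, a thick rib 28 mm wide, 46 high, and on the +y side a thin lip 22 wide, 10 high. This point: middle of the rib, 23 mm above the underside, 14 mm from the rib's outer (-y) face, 36 from the lip's edge; z up. It fits the chute with its x downhill (lip below the guide strip). Grip across the rib, above the lip.
- block2_mid (a point): Rebated wooden block, the same as block1. This point likewise. May be absent.
- block3_mid (a point): Rebated wooden block, the same as block1. This point likewise. May be absent.
- block4_mid (a point): Rebated wooden block, the same as block1. This point likewise. May be absent.
- tape: Bystander: tape measure, 70 x 45 x 65 mm high. Origin under its centre, z up.
- glue: Bystander: glue bottle, 60 mm thick, 170 mm tall, standing. Origin under its centre, z up.

How it is judged (in metres and radians):
On the way, in this order (a step that is already met when the one before it is completed fails the run):
1. the hood hangs on the hook and every block has slid down under the guide strip and lies still (x of hood_handle in the frame of hook between -0.115 and -0.006 m and y of hood_handle in the frame of hook between -0.03 and 0.03 m and z of hood_handle in the frame of hook between 0.184 and 0.2 m and angle between hood's own z axis and vertical below 0.25 rad and contact force between hood and hook above 0.8 N and contact force between the fingers and hood below 0.1 N and linear speed of hood below 0.05 m/s and x of block1_mid in the frame of chute between 0.15 and 0.39 m and y of block1_mid in the frame of chute between -0.03 and 0.03 m and z of block1_mid in the frame of chute between 0.01 and 0.034 m and contact force between the fingers and block1 below 0.1 N and linear speed of each of block1, block2, block3, block4 below 0.03 m/s and x of block2_mid in the frame of chute between 0.15 and 0.39 m and y of block2_mid in the frame of chute between -0.03 and 0.03 m and z of block2_mid in the frame of chute between 0.01 and 0.034 m and contact force between the fingers and block2 below 0.1 N and x of block3_mid in the frame of chute between 0.15 and 0.39 m and y of block3_mid in the frame of chute between -0.03 and 0.03 m and z of block3_mid in the frame of chute between 0.01 and 0.034 m and contact force between the fingers and block3 below 0.1 N and x of block4_mid in the frame of chute between 0.15 and 0.39 m and y of block4_mid in the frame of chute between -0.03 and 0.03 m and z of block4_mid in the frame of chute between 0.01 and 0.034 m and contact force between the fingers and block4 below 0.1 N), for 0.2 s.
2. the start key is pressed past its click (3 mm) (value of joint startkey above 0.003 m), for 0.04 s.
At the end, for the whole second after the job is handed in: All blocks rest released in the chute, rib middle over 150 mm down it, within 30 mm of its middle, 10-34 mm above its floor; the hood hangs released and still, upright within 0.25 rad, bar 4-20 mm above the prong line, 6-115 mm before the posts, within 30 mm of the middle; key up within 1.5 mm (all of step 1 and value of joint startkey below 0.0015 m); the robot touches nothing.
It fails at once if the start key is driven past 8.5 mm, towards its bottom, by the fingers (value of joint startkey above 0.0085 m and contact force between the fingers and panel above 0.3 N).
It fails at once if the tape measure or the glue bottle is shifted by more than 60 mm or tipped over (distance of any of tape, glue from where it was at the start of the episode above 0.06 m or angle between any of tape, glue's own z axis and vertical above 0.6 rad).
Of block1, block2, block3, block4 only 3 to 4 are there at a start; the rules pass over those that are not, and their reading is None.
At some moment in a run one of block1, block2, block3, block4 may be knocked a few centimetres aside while the robot is not near it.
It also fails if it takes over 200 s, if anything falls off the work surface, if the arm or the gripper's body presses on something with over 40 N, if the wrist force passes 120 N, or if a joint passes its speed limit or range.

## Working session

There is one attempt and no reset: what is moved stays moved. The work goes in short steps, Python scripts to look and compute and a shell command to move; the robot and the scene stay as the last step left them, time stands still between calls to the robot, and variables do not carry over. Pictures are saved under pics/ and viewed, about 12 in all and at most 16, crops included, and the job is handed in when it is done.

```bash
mkdir -p pics; ls
python3 - <<'E'
from plant import status, optics, job, ctrl
import cv2,numpy as np
np.set_printoptions(precision=4,suppress=True)
print(status.get_obs()); print(ctrl.hold_point_z)
for n in("scene","top"):
    c=optics.camera_info(n); print(n,c)
    cv2.imwrite(f"pics/{n}0.png",optics.snapshot(n))
E
```

```text
pics
{'time': 0.0, 'joint_pos': array([-78.1291,  27.5481,  91.4935,   0.0005,  61.0275,  -2.6696]), 'joint_velocities': array([ 0.0298,  0.1381, -0.0483,  0.0153,  0.089 ,  0.0295]), 'joint_efforts': array([ -0.0051, -95.0653, -43.0178,  -0.0005,   0.0124,  -0.    ]), 'eef_pos': array([ 0.1631, -0.6287,  0.2082]), 'tcp_rot': array([[ 0.968 ,  0.2511, -0.0002],
       [ 0.2511, -0.968 ,  0.0012],
       [ 0.0001, -0.0012, -1.    ]]), 'contact_force': array([ 0.2719,  0.3306, -0.4483]), 'torque': array([-0.0729, -0.0329, -0.0171]), 'grip_width': 0.9992619534066671}
0.0187
scene {'fx': 391.25825370973524, 'fy': 391.25825370973524, 'cx': 320.247206552135, 'cy': 204.87663533372867, 'pose': array([[ 0.64  , -0.594 ,  0.4875,  1.0805],
       [ 0.7682,  0.4794, -0.4243, -0.4723],
       [ 0.0183,  0.646 ,  0.7631,  1.0145],
       [ 0.    ,  0.    ,  0.    ,  1.    ]])}
top {'fx': 401.13617139285776, 'fy': 401.13617139285776, 'cx': 322.3355763010748, 'cy': 199.28938690748973, 'pose': array([[ 0.0109,  0.9984, -0.0548,  0.4754],
       [-0.9999,  0.0106, -0.0065,  0.0278],
       [-0.0059,  0.0549,  0.9985,  1.2518],
       [ 0.    ,  0.    ,  0.    ,  1.    ]])}
```

View pics/scene0.png

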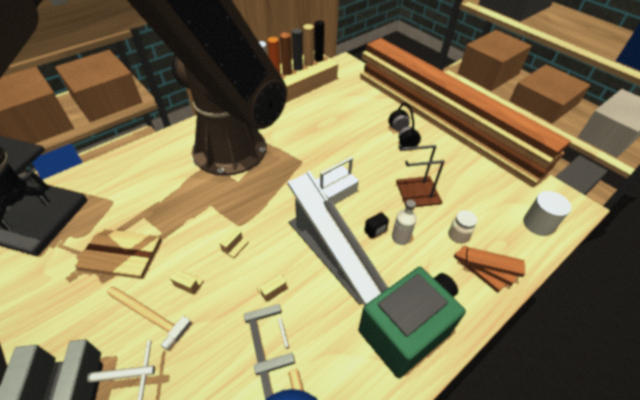

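View pics/top0.png

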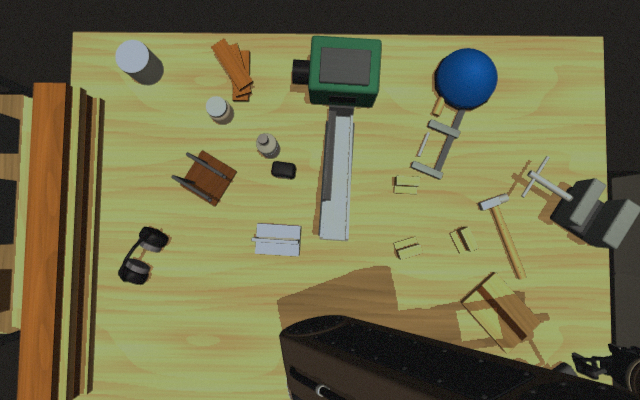

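The top view shows three blocks, at about (406,184), (407,247) and (463,240). The hood is at (278,240), the hook at (205,177), and the chute mouth at (335,238) running up the image (+x). Next I'll zoom in.

```bash
cat > h.py <<'E'
import numpy as np,cv2
from plant import optics,status
np.set_printoptions(precision=4,suppress=True)
def ray(n,u,v):
    c=optics.camera_info(n);P=c["pose"]
    d=P[:3,:3]@np.array([(u-c["cx"])/c["fx"],-(v-c["cy"])/c["fy"],-1]);return P[:3,3],d
def onz(n,u,v,z):
    o,d=ray(n,u,v);return (o+d*(z-o[2])/d[2])
def proj(n,p):
    c=optics.camera_info(n);P=c["pose"];q=P[:3,:3].T@(np.asarray(p)-P[:3,3])
    return np.array([c["cx"]-c["fx"]*q[0]/q[2],c["cy"]+c["fy"]*q[1]/q[2]])
def tri(a,b):  # (name,u,v) x2
    o1,d1=ray(*a);o2,d2=ray(*b);A=np.c_[d1,-d2];t=np.linalg.lstsq(A,o2-o1,rcond=None)[0]
    p,q=o1+d1*t[0],o2+d2*t[1];return (p+q)/2,np.linalg.norm(p-q)
E
python3 - <<'E'
import cv2,numpy as np
t=cv2.imread('pics/top0.png');s=cv2.imread('pics/scene0.png')
def crop(im,x,y,w,h,k):
    o=cv2.resize(im[y:y+h,x:x+w],None,fx=k,fy=k,interpolation=cv2.INTER_CUBIC)
    for i in range(0,w,10):cv2.line(o,(i*k,0),(i*k,6),(0,0,255),1);(i%20==0)and cv2.putText(o,str(x+i),(i*k,18),0,.4,(0,0,255))
    for i in range(0,h,10):cv2.line(o,(0,i*k),(6,i*k),(0,0,255),1);(i%20==0)and cv2.putText(o,str(y+i),(8,i*k+4),0,.4,(0,0,255))
    return o
cv2.imwrite('pics/c1.png',np.vstack([crop(t,385,165,100,100,6)[:300,:],crop(t,385,225,100,40,6)]))
cv2.imwrite('pics/c2.png',crop(t,165,140,195,125,4))
cv2.imwrite('pics/c3.png',crop(s,285,130,160,115,5))
E
```

```text
(no output)
```

View pics/c1.png

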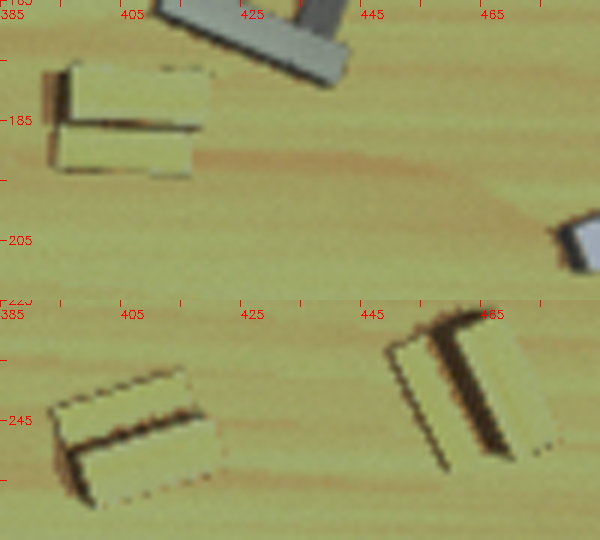

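View pics/c2.png

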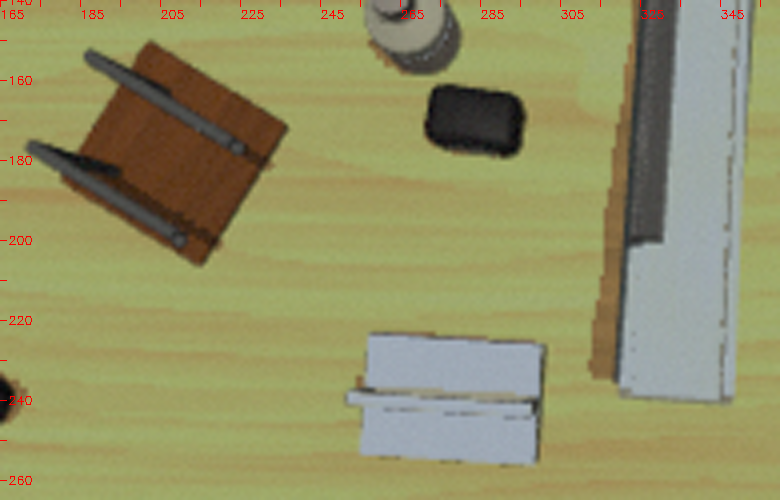

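View pics/c3.png

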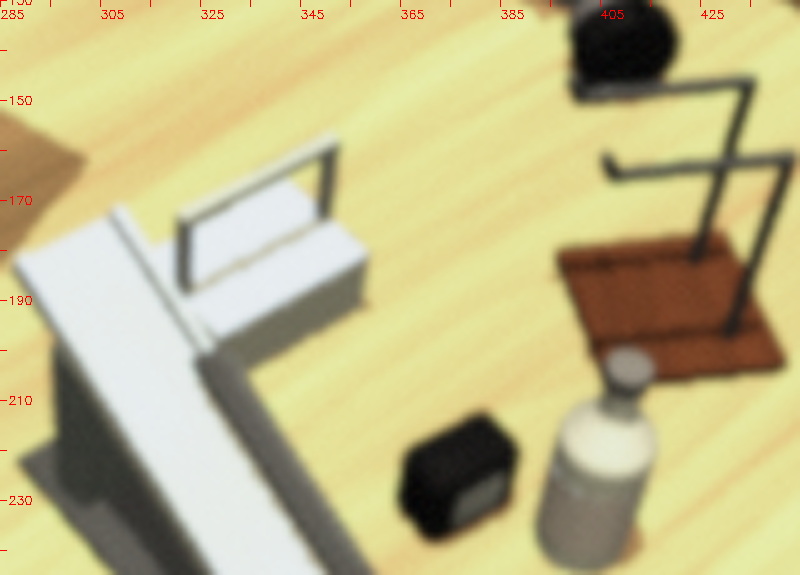

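Each block has its rib on top with the end face visible. The lips point as follows: A (406,184) towards −x, B (407,247) towards +x, C (463,240) to the left (+y). The hook tips are at the lower right, near (225,177) and (210,200), with the posts at the upper left. The bar ends are at about (252,239) and (298,242).

Run:
```python
from h import *
c1=lambda x,y:(385+x/6,165+y/6); c1b=lambda x,y:(385+x/6,225+(y-300)/6)
c2=lambda x,y:(165+x/4,140+y/4); c3=lambda x,y:(285+x/5,130+y/5)
T=lambda p,z:onz("top",*p,z)
def yaw(a,b):d=b-a;return np.degrees(np.arctan2(d[1],d[0]))
R={'A':([c1(72,65),c1(212,73),c1(205,128),c1(70,120)],0,-1),'B':([c1b(72,455),c1b(205,415),c1b(225,470),c1b(95,507)],0,0),'C':([c1b(455,333),c1b(497,322),c1b(560,440),c1b(510,460)],0,0)}
for k,(q,_,_) in R.items():
    P=np.array([T(p,.046) for p in q]);
    E=[P[(i+1)%4]-P[i] for i in range(4)]
    print(k,'mid',P.mean(0),'edges',[(round(np.linalg.norm(e)*1e3),round(np.degrees(np.arctan2(e[1],e[0])))) for e in E])
H=[T(c2(*p),.056) for p in((370,333),(545,343),(538,465),(360,453))]
print('hood',np.mean(H,0),[ (round(np.linalg.norm(H[(i+1)%4]-H[i])*1e3),round(yaw(H[i],H[(i+1)%4]),1)) for i in range(4)])
a,b=T(c2(346,397),.131),T(c2(537,409),.131);print('bar',a,b,(a+b)/2,np.linalg.norm(a-b),yaw(b,a))
print('bar scene ends',[onz("scene",*c3(*p),.131) for p in((180,218),(338,137))])
# hook prongs
pr=[T(c2(*p),.185) for p in((88,54),(30,145))];ti=[T(c2(*p),.2) for p in((240,149),(182,243))]
print('posts',pr,'tips',ti)
p0,t0=np.mean(pr,0),np.mean(ti,0);print('hook org',p0,'front tip',t0,'len',np.linalg.norm((p0-t0)[:2]),'yaw x',yaw(t0,p0), yaw(ti[0],pr[0]),yaw(ti[1],pr[1]),'yaw y-90',yaw(pr[1],pr[0])-90,yaw(ti[1],ti[0])-90)
print('scene tips',onz("scene",*c3(577,85),.2),onz("scene",*c3(606,158),.2),'posts',onz("scene",*c3(752,83),.185),onz("scene",*c3(787,158),.185))
B=[T(c2(*p),.012) for p in((150,42),(288,127),(202,266))];print('base',B,yaw(B[1],B[0]))
# chute
w=.185+.010*np.cos(np.radians(24));u=[T(c2(*p),w) for p in((618,397),(731,404))];print('chute wall-top ends',u,np.mean(u,0),np.linalg.norm(u[0]-u[1]),yaw(u[1],u[0])-90)
w=.185-.105*np.sin(np.radians(24))+.025*np.cos(np.radians(24));s=[T(c2(*p),w) for p in((628,243),(662,243))];print('strip',s,w)
print('scene chute corners z=.194',onz("scene",*c3(14,262),.194),onz("scene",*c3(120,207),.194))
for n,p,z in(('tape',c2(475,120),.065),):print(n,T(p,z))
print('glue cap',tri(("top",266,136),("scene",411,203)))
```

```text
A mid [ 0.5993 -0.2228  0.046 ] edges [(70, -93), (28, 173), (68, 87), (28, -2)]
B mid [ 0.3869 -0.2274  0.046 ] edges [(69, -73), (29, -160), (67, 106), (28, 24)]
C mid [ 0.4251 -0.4045  0.046 ] edges [(22, -75), (66, -152), (27, 112), (68, 23)]
hood [0.4197 0.1651 0.056 ] [(131, np.float64(-92.6)), (90, np.float64(177.5)), (132, np.float64(86.8)), (89, np.float64(-3.6))]
bar [0.4233 0.2312 0.131 ] [0.4165 0.098  0.131 ] [0.4199 0.1646 0.131 ] 0.1333605606445907 87.06422169921157
bar scene ends [array([0.4176, 0.104 , 0.131 ]), array([0.4253, 0.2338, 0.131 ])]
posts [array([0.6532, 0.3995, 0.185 ]), array([0.5915, 0.4366, 0.185 ])] tips [array([0.5886, 0.292 , 0.2   ]), array([0.5262, 0.3287, 0.2   ])]
hook org [0.6224 0.4181 0.185 ] front tip [0.5574 0.3103 0.2   ] len 0.12580663885605275 yaw x 58.903611104969464 58.990070693691216 58.817640855767905 yaw y-90 -120.98964940910855 -120.42539039552065
scene tips [0.5354 0.3284 0.2   ] [0.5918 0.293  0.2   ] posts [0.5944 0.4328 0.185 ] [0.6531 0.3949 0.185 ]
base [array([0.692 , 0.4116, 0.012 ]), array([0.6264, 0.3023, 0.012 ]), array([0.5176, 0.3665, 0.012 ])] 59.04469540386872
chute wall-top ends [array([0.4282, 0.041 , 0.1941]), array([ 0.4245, -0.0332,  0.1941])] [0.4264 0.0039 0.1941] 0.07429303262413829 -2.8913819270013903
strip [array([0.531 , 0.0357, 0.1651]), array([0.5313, 0.0127, 0.1651])] 0.165131288918106
scene chute corners z=.194 [ 0.4323 -0.0346  0.194 ] [0.4356 0.0411 0.194 ]
tape [0.6266 0.1513 0.065 ]
glue cap (array([0.7042, 0.1895, 0.1852]), np.float64(0.0040254144703620025))
```

```bash
cat > go.py <<'E'
import sys
from h import *
from scipy.spatial.transform import Rotation as Ro
def pose(yaw,tilt):
    a,t=np.radians(yaw),np.radians(tilt);f=np.array([np.cos(a),np.sin(a),0]);k=np.array([0,0,1.])
    x=np.cos(t)*f-np.sin(t)*k;z=-np.sin(t)*f-np.cos(t)*k;return np.c_[x,np.cross(z,x),z]
def go(p,yaw,tilt=0,R0=None,p0=None):
    o=status.get_obs();R0=o["tcp_rot"] if R0 is None else R0;p0=o["eef_pos"] if p0 is None else p0
    R=pose(yaw,tilt);d=np.asarray(p)-p0;w=Ro.from_matrix(R0.T@R).as_rotvec(degrees=True)
    print("to",np.round(p,4),"dp now-axes",(R0.T@d*1e3).round(1),"| twist",w.round(1),"| dp after-turn axes",(R.T@d*1e3).round(1));return R,np.asarray(p)
if __name__=="__main__":
    a=list(map(float,sys.argv[1:]));go(a[:3],a[3],a[4] if len(a)>4 else 0)
E
python3 - <<'E'
from h import *
s,c=np.sin(np.radians(24)),np.cos(np.radians(24))
c2=lambda x,y:(165+x/4,140+y/4)
n=np.array([s,0,c]);P0=np.array([.425,.004,.185])
def pl(cam,p,h):
    o,d=ray(cam,*p);return o+d*((n@P0+h-n@o)/(n@d))
a,b=pl("top",c2(731,404),.01),pl("top",c2(752,0),.01);print('right wall',a,b,np.degrees(np.arctan2((b-a)[1],(b-a)[0])))
a,b=pl("top",c2(628,243),.025),pl("top",c2(640,0),.025);print('strip outer',a,b,np.degrees(np.arctan2((b-a)[1],(b-a)[0])))
a,b=pl("top",c2(662,243),.025),pl("top",c2(676,0),.025);print('strip inner',a,b,np.degrees(np.arctan2((b-a)[1],(b-a)[0])))
E
python3 go.py .425 -.404 .15 26
```

```text
right wall [ 0.4246 -0.0331  0.1961] [ 0.7187 -0.0541  0.0652] -4.082251644070419
strip outer [0.531  0.0357 0.1652] [0.7142 0.0295 0.0836] -1.9603021488123593
strip inner [0.5313 0.0127 0.165 ] [0.7144 0.003  0.0835] -3.023523076305419
to [ 0.425 -0.404  0.15 ] dp now-axes [ 309.9 -151.7   58.4] | twist [ -0.1  -0.  -11.5] | dp after-turn axes [333.9 -87.2  58.2]
```

```bash
python3 -m pendant '{"dp":[[50,-25,0],[60,-30,0],[60,-30,0],[60,-30,0],[60,-30,0]],"twist":[[0,0,-2],[0,0,-2],[0,0,-2],[0,0,-2],[0,0,-3.5]]}' -1 60
python3 go.py .425 -.404 .1 26
python3 -c "
from h import *
cv2.imwrite('pics/top1.png',optics.snapshot('top'))"
```

```text
time: 0.72
eef_pos: [0.3796, -0.4108, 0.2086]
tcp_rot: [[0.898, 0.44, -0.0], [0.44, -0.898, 0.0], [-0.0, -0.0, -1.0]]
contact_force: [0.5, -1.2, 0.3]
grip_width: 0.997
to [ 0.425 -0.404  0.1  ] dp now-axes [ 43.7  13.9 108.6] | twist [-0.   0.   0.1] | dp after-turn axes [ 43.8  13.8 108.6]
```

```bash
python3 -m pendant '{"dp":[[20,7,20],[24,7,30],[0,0,40],[0,0,20],[0,0,0]],"twist":[[0,0,0],[0,0,0],[0,0,0],[0,0,0],[0,0,0]]}'
python3 go.py .425 -.404 .016 26
```

```text
time: 1.4
eef_pos: [0.4233, -0.4047, 0.0972]
tcp_rot: [[0.898, 0.439, -0.002], [0.439, -0.898, 0.002], [-0.001, -0.003, -1.0]]
contact_force: [0.3, -0.8, 1.2]
grip_width: 0.999
to [ 0.425 -0.404  0.016] dp now-axes [ 1.9  0.4 81.2] | twist [-0.2  0.1  0. ] | dp after-turn axes [ 1.8  0.1 81.2]
```

Run:
```python
from h import *
t=optics.snapshot('top');s=optics.snapshot('scene')
a=cv2.resize(t[190:290,390:520],None,fx=5,fy=5,interpolation=2);b=cv2.resize(s[200:300,130:290],None,fx=4,fy=4,interpolation=2)[:, :650]
cv2.imwrite('pics/c4.png',np.hstack([a[:,:400],b[:500,:400] if b.shape[0]>=500 else cv2.copyMakeBorder(b,0,500-b.shape[0],0,0,0)[:,:400]]))
```

```text
(no output)
```

View pics/c4.png

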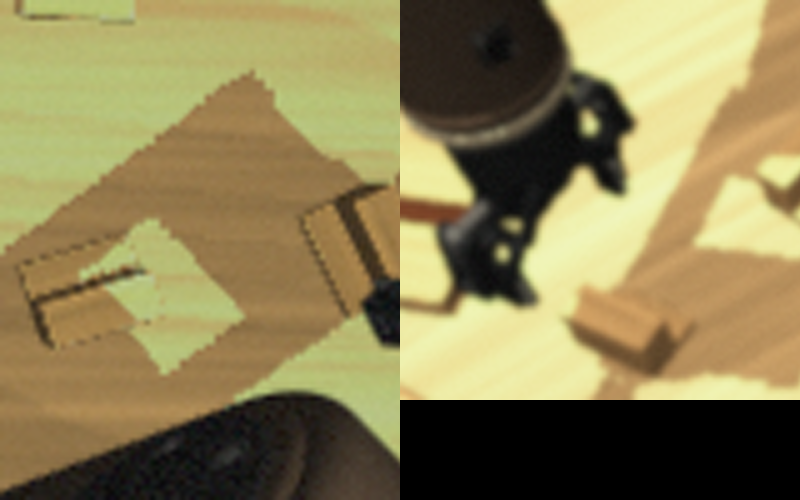

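The blocks haven't moved: C is still at about (463,240) and the gripper is over it. I'll descend and grip.

```bash
python3 -m pendant '{"dp":[[2,0,30],[0,0,30],[0,0,15],[0,0,6],[0,0,0]],"twist":[[0,0,0],[0,0,0],[0,0,0],[0,0,0],[0,0,0]]}'
python3 -m pendant '{"dp":[[0,0,0],[0,0,0],[0,0,0],[0,0,0],[0,0,0]],"twist":[[0,0,0],[0,0,0],[0,0,0],[0,0,0],[0,0,0]]}' 1 50
python3 -m pendant '{"dp":[[0,0,0],[0,0,0],[0,0,-15],[0,0,-30],[0,0,-40]],"twist":[[0,0,0],[0,0,0],[0,0,0],[0,0,0],[0,0,0]]}'
python3 -m pendant '{"dp":[[0,0,-50],[0,0,-50],[0,0,-50],[0,0,-30],[0,0,0]],"twist":[[0,0,0],[0,0,0],[0,0,0],[0,0,0],[0,0,0]]}'
cat > chute.py <<'E'
import sys
from go import *
s,c=np.sin(np.radians(24)),np.cos(np.radians(24));a=np.radians(-3)
C=np.array([.425,.004,.185]);X=np.array([c*np.cos(a),c*np.sin(a),-s]);Y=np.array([-np.sin(a),np.cos(a),0]);Z=np.cross(X,Y)
def pt(x,y,z):return C+X*x+Y*y+Z*z
if __name__=="__main__":
    x,y,z=[float(v)/1e3 for v in sys.argv[1:4]]
    o=status.get_obs();p=o["eef_pos"];print("TCP in chute mm",(np.array([X,Y,Z])@(p-C)*1e3).round(1),"world",p)
    go(pt(x,y,z),-3,24)
E
python3 chute.py 55 -11 110
```

```text
time: 2.12
eef_pos: [0.4263, -0.4051, 0.0184]
tcp_rot: [[0.899, 0.439, 0.0], [0.439, -0.899, -0.0], [0.0, 0.001, -1.0]]
contact_force: [0.8, 0.0, 0.5]
grip_width: 1.001
time: 2.75
eef_pos: [0.4261, -0.4048, 0.0183]
tcp_rot: [[0.898, 0.439, 0.0], [0.439, -0.898, -0.0], [0.0, 0.0, -1.0]]
contact_force: [-2.1, 2.3, 8.2]
grip_width: 0.303
time: 3.38
eef_pos: [0.4256, -0.4043, 0.1038]
tcp_rot: [[0.898, 0.439, -0.001], [0.439, -0.898, 0.001], [-0.0, -0.001, -1.0]]
contact_force: [0.9, -0.8, -0.3]
grip_width: 0.305
time: 4.0
eef_pos: [0.4268, -0.4056, 0.2862]
tcp_rot: [[0.898, 0.439, 0.003], [0.439, -0.898, -0.004], [0.002, 0.005, -1.0]]
contact_force: [-0.8, 0.9, -1.2]
grip_width: 0.306
TCP in chute mm [ -19.9 -408.9  101.9] world [ 0.4268 -0.4056  0.2862]
to [ 0.5193 -0.012   0.2631] dp now-axes [ 255.9 -313.2   22. ] | twist [  6.3 -23.6  28.6] | dp after-turn axes [  74.9 -397.9   -8.1]
```

```bash
python3 -m pendant '{"dp":[[20,-25,0],[35,-43,0],[38,-47,0],[38,-47,0],[38,-47,0]],"twist":[[0,0,0],[0,0,0],[0,0,0],[0,0,0],[0,0,0]]}'
python3 -m pendant '{"dp":[[38,-47,0],[30,-35,0],[15,-20,0],[0,0,0],[0,0,0]],"twist":[[0,0,0],[0,0,0],[0,0,0],[1.2,-4.7,5.7],[1.2,-4.7,5.7]]}'
python3 -m pendant '{"dp":[[0,0,0],[0,0,0],[0,0,0],[0,0,0],[0,0,0]],"twist":[[1.3,-4.7,5.7],[1.3,-4.7,5.7],[1.3,-4.7,5.7],[0,0,0],[0,0,0]]}'
python3 chute.py 55 -11 40
```

```text
time: 4.62
eef_pos: [0.4856, -0.1408, 0.2822]
tcp_rot: [[0.899, 0.439, -0.001], [0.439, -0.899, 0.0], [-0.001, -0.001, -1.0]]
contact_force: [1.4, 0.2, -0.1]
grip_width: 0.308
time: 5.25
eef_pos: [0.5151, -0.0141, 0.2826]
tcp_rot: [[0.954, 0.248, -0.171], [0.249, -0.968, -0.018], [-0.17, -0.025, -0.985]]
contact_force: [0.2, 0.2, -1.1]
grip_width: 0.303
time: 5.88
eef_pos: [0.5155, -0.0147, 0.2824]
tcp_rot: [[0.912, -0.05, -0.406], [-0.043, -0.999, 0.024], [-0.407, -0.005, -0.913]]
contact_force: [0.1, 0.0, -0.8]
grip_width: 0.299
TCP in chute mm [ 43.8 -13.9 126.2] world [ 0.5155 -0.0147  0.2824]
to [ 0.4908 -0.0105  0.1992] dp now-axes [11.2 -2.6 86.2] | twist [-0.2  0.   0.2] | dp after-turn axes [11.2 -2.9 86.2]
```

```bash
python3 -m pendant '{"dp":[[6,-1.5,20],[5,-1.5,30],[0,0,26],[0,0,10],[0,0,0]],"twist":[[0,0,0],[0,0,0],[0,0,0],[0,0,0],[0,0,0]]}'
python3 chute.py 55 -11 20
python3 - <<'E'
from h import *
t=optics.snapshot('top');s=optics.snapshot('scene')
a=cv2.resize(t[170:270,290:370],None,fx=5,fy=5,interpolation=2);b=cv2.resize(s[130:230,270:350],None,fx=5,fy=5,interpolation=2)
cv2.imwrite('pics/c5.png',np.hstack([a,b]))
E
```

```text
time: 6.5
eef_pos: [0.4909, -0.01, 0.2003]
tcp_rot: [[0.912, -0.051, -0.406], [-0.045, -0.999, 0.024], [-0.407, -0.004, -0.914]]
contact_force: [0.2, 0.2, 0.6]
grip_width: 0.3
TCP in chute mm [ 54.6 -10.6  41. ] world [ 0.4909 -0.01    0.2003]
to [ 0.4827 -0.01    0.1809] dp now-axes [ 0.4  0.5 21. ] | twist [-0.2  0.   0.2] | dp after-turn axes [ 0.4  0.4 21. ]
```

View pics/c5.png

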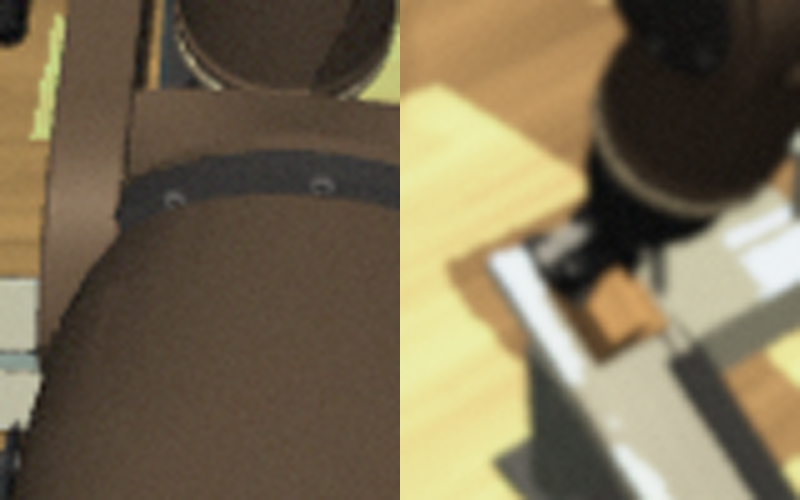

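The scene camera shows the block over the channel, lip towards the strip side. Lowering it now.

```bash
python3 -m pendant '{"dp":[[0,0,10],[0,0,8],[0,0,3],[0,0,0],[0,0,0]],"twist":[[0,0,0],[0,0,0],[0,0,0],[0,0,0],[0,0,0]]}'
python3 -m pendant '{"dp":[[0,0,0],[0,0,0],[0,0,0],[0,0,0],[0,0,0]],"twist":[[0,0,0],[0,0,0],[0,0,0],[0,0,0],[0,0,0]]}' -0.6
python3 -m pendant '{"dp":[[0,0,-10],[0,0,-30],[0,0,-40],[0,0,-40],[0,0,0]],"twist":[[0,0,0],[0,0,0],[0,0,0],[0,0,0],[0,0,0]]}' -1
python3 chute.py 55 -11 20
python3 go.py .387 -.2275 .2 -72
python3 - <<'E'
from h import *
s=optics.snapshot('scene')
cv2.imwrite('pics/c6.png',cv2.resize(s[130:310,150:410],None,fx=3,fy=3,interpolation=2))
E
```

```text
time: 7.22
eef_pos: [0.4826, -0.0096, 0.1805]
tcp_rot: [[0.912, -0.052, -0.407], [-0.046, -0.999, 0.025], [-0.408, -0.004, -0.913]]
contact_force: [-0.5, 0.3, 0.5]
grip_width: 0.306
time: 7.85
eef_pos: [0.4826, -0.0096, 0.1806]
tcp_rot: [[0.912, -0.052, -0.407], [-0.046, -0.999, 0.025], [-0.407, -0.004, -0.913]]
contact_force: [-0.0, 0.1, -0.6]
grip_width: 0.801
time: 8.48
eef_pos: [0.5336, -0.0127, 0.293]
tcp_rot: [[0.914, -0.052, -0.402], [-0.046, -0.999, 0.024], [-0.403, -0.004, -0.915]]
contact_force: [-0.2, 0.2, -0.2]
grip_width: 1.007
TCP in chute mm [ 56.  -11.  143.1] world [ 0.5336 -0.0127  0.293 ]
to [ 0.4827 -0.01    0.1809] dp now-axes [ -1.6   0.4 123.1] | twist [-0.2 -0.3  0.1] | dp after-turn axes [ -1.   -0.  123.1]
to [ 0.387  -0.2275  0.2   ] dp now-axes [-86.8 222.4 138.8] | twist [14.1 20.9 68. ] | dp after-turn axes [158.9 205.8  93. ]
```

View pics/c6.png

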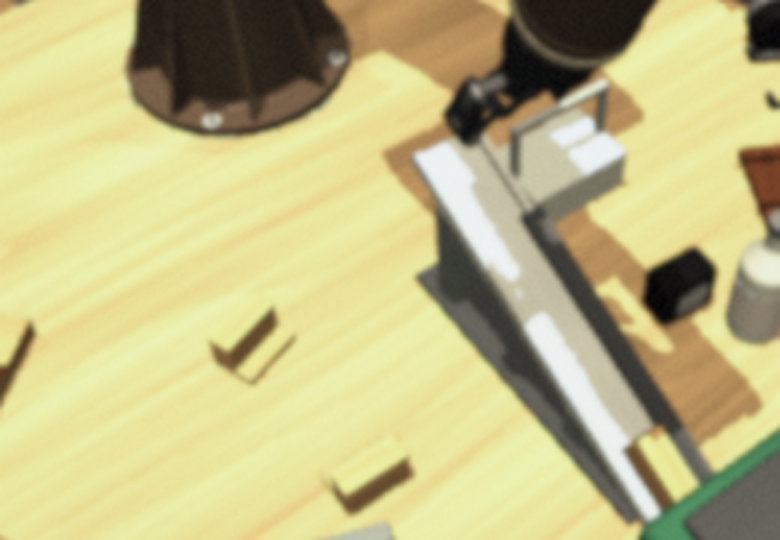

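Block 1 has slid to the bottom under the strip at about (370,285), and B and A haven't moved. B is next.

```bash
python3 -m pendant '{"dp":[[0,0,0],[0,0,0],[0,0,0],[0,0,0],[0,0,0]],"twist":[[2,3,9.7],[2,3,9.7],[2,3,9.7],[2,3,9.7],[2,3,9.7]]}'
python3 -m pendant '{"dp":[[0,0,0],[0,0,0],[0,0,0],[25,30,0],[35,45,0]],"twist":[[2,3,9.7],[2,3,9.7],[0,0,0],[0,0,0],[0,0,0]]}'
python3 -m pendant '{"dp":[[35,45,0],[35,45,10],[29,40,30],[0,0,40],[0,0,10]],"twist":[[0,0,0],[0,0,0],[0,0,0],[0,0,0],[0,0,0]]}'
python3 go.py .387 -.2275 .016 -72
python3 -c "
from h import *
print(status.get_obs()['joint_pos'])
s=optics.snapshot('scene')
cv2.imwrite('pics/c7.png',cv2.resize(s[180:310,170:310],None,fx=4,fy=4,interpolation=2))"
```

```text
time: 9.15
eef_pos: [0.5305, -0.0127, 0.2895]
tcp_rot: [[0.598, -0.793, -0.114], [-0.793, -0.607, 0.058], [-0.115, 0.056, -0.992]]
contact_force: [0.1, 0.1, -0.2]
grip_width: 1.001
time: 9.78
eef_pos: [0.4786, -0.0931, 0.29]
tcp_rot: [[0.319, -0.948, -0.007], [-0.948, -0.319, -0.0], [-0.002, 0.007, -1.0]]
contact_force: [0.2, -1.6, -0.2]
grip_width: 0.996
time: 10.4
eef_pos: [0.3842, -0.2273, 0.1993]
tcp_rot: [[0.314, -0.949, -0.009], [-0.949, -0.314, 0.002], [-0.005, 0.008, -1.0]]
contact_force: [-0.4, -0.4, -0.0]
grip_width: 0.996
to [ 0.387  -0.2275  0.016 ] dp now-axes [  1.9  -4.1 183.2] | twist [0.5 0.3 0.3] | dp after-turn axes [  1.   -2.6 183.3]
[-34.3319  12.1749 117.2499  -0.2544  51.0634 127.5299]
```

View pics/c7.png

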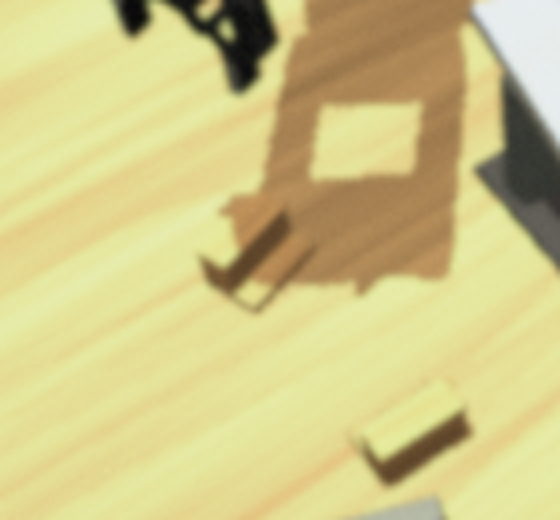

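B is still in place at about (233,243). Descending, gripping and lifting.

```bash
python3 -m pendant '{"dp":[[1,-3,40],[0,0,50],[0,0,50],[0,0,30],[0,0,0]],"twist":[[0.5,0.3,0],[0,0,0],[0,0,0],[0,0,0],[0,0,0]]}'
python3 -m pendant '{"dp":[[0,0,12],[0,0,0],[0,0,0],[0,0,0],[0,0,0]],"twist":[[0,0,0],[0,0,0],[0,0,0],[0,0,0],[0,0,0]]}'
python3 -m pendant '{"dp":[[0,0,0],[0,0,0],[0,0,0],[0,0,0],[0,0,0]],"twist":[[0,0,0],[0,0,0],[0,0,0],[0,0,0],[0,0,0]]}' 1 50
python3 -m pendant '{"dp":[[0,0,0],[0,0,0],[0,0,-15],[0,0,-30],[0,0,-40]],"twist":[[0,0,0],[0,0,0],[0,0,0],[0,0,0],[0,0,0]]}'
python3 -m pendant '{"dp":[[0,0,-50],[0,0,-50],[0,0,-50],[0,0,-30],[0,0,0]],"twist":[[0,0,0],[0,0,0],[0,0,0],[0,0,0],[0,0,0]]}'
python3 chute.py 55 -11 110
```

```text
time: 11.08
eef_pos: [0.3893, -0.2274, 0.0303]
tcp_rot: [[0.314, -0.949, 0.002], [-0.949, -0.314, -0.002], [0.002, -0.002, -1.0]]
contact_force: [-0.2, 0.7, 0.5]
grip_width: 1.002
time: 11.7
eef_pos: [0.3895, -0.2283, 0.0195]
tcp_rot: [[0.312, -0.95, 0.005], [-0.95, -0.312, -0.004], [0.005, -0.004, -1.0]]
contact_force: [0.5, 0.2, -0.3]
grip_width: 0.997
time: 12.32
eef_pos: [0.3894, -0.2282, 0.0194]
tcp_rot: [[0.312, -0.95, 0.005], [-0.95, -0.312, -0.004], [0.005, -0.004, -1.0]]
contact_force: [-1.5, 1.5, 8.9]
grip_width: 0.301
time: 12.95
eef_pos: [0.3883, -0.2275, 0.1045]
tcp_rot: [[0.312, -0.95, 0.003], [-0.95, -0.312, -0.002], [0.003, -0.002, -1.0]]
contact_force: [0.4, -0.8, -0.3]
grip_width: 0.305
time: 13.58
eef_pos: [0.389, -0.2279, 0.2862]
tcp_rot: [[0.312, -0.95, 0.008], [-0.95, -0.312, -0.006], [0.008, -0.006, -1.0]]
contact_force: [-0.4, 0.1, -2.1]
grip_width: 0.301
TCP in chute mm [ -63.  -233.4   82.8] world [ 0.389  -0.2279  0.2862]
to [ 0.5193 -0.012   0.2631] dp now-axes [-164.7 -191.    22.9] | twist [-14.4 -21.6 -67.8] | dp after-turn axes [ 118.  -222.4  -27.2]
```

```bash
python3 -m pendant '{"dp":[[-20,-23,0],[-35,-40,0],[-40,-47,0],[-40,-47,0],[-30,-34,0]],"twist":[[0,0,0],[0,0,0],[0,0,0],[0,0,0],[0,0,0]]}'
python3 -m pendant '{"dp":[[0,0,0],[0,0,0],[0,0,0],[0,0,0],[0,0,0]],"twist":[[-2.06,-3.09,-9.7],[-2.06,-3.09,-9.7],[-2.06,-3.09,-9.7],[-2.06,-3.09,-9.7],[-2.06,-3.09,-9.7]]}'
python3 -m pendant '{"dp":[[0,0,0],[0,0,0],[0,0,0],[0,0,0],[0,0,0]],"twist":[[-2.06,-3.09,-9.7],[-2.06,-3.09,-9.7],[0,0,0],[0,0,0],[0,0,0]]}'
python3 chute.py 55 -11 40
```

```text
time: 14.2
eef_pos: [0.5184, -0.0086, 0.2826]
tcp_rot: [[0.313, -0.95, 0.003], [-0.95, -0.313, -0.003], [0.004, -0.002, -1.0]]
contact_force: [-0.4, -0.1, -0.1]
grip_width: 0.3
time: 14.82
eef_pos: [0.5176, -0.0112, 0.2826]
tcp_rot: [[0.876, -0.377, -0.3], [-0.374, -0.925, 0.07], [-0.304, 0.051, -0.951]]
contact_force: [0.5, 0.3, -0.4]
grip_width: 0.302
time: 15.45
eef_pos: [0.5178, -0.0111, 0.2842]
tcp_rot: [[0.911, -0.053, -0.408], [-0.048, -0.999, 0.024], [-0.409, -0.002, -0.913]]
contact_force: [-0.2, -0.8, 0.0]
grip_width: 0.301
TCP in chute mm [ 45.  -10.3 128.6] world [ 0.5178 -0.0111  0.2842]
to [ 0.4908 -0.0105  0.1992] dp now-axes [10.2  0.9 88.6] | twist [-0.1  0.1  0. ] | dp after-turn axes [10.   0.7 88.6]
```

```bash
python3 -m pendant '{"dp":[[5,0.5,20],[5,0,30],[0,0,26],[0,0,14],[0,0,0]],"twist":[[0,0,0],[0,0,0],[0,0,0],[0,0,0],[0,0,0]]}'
python3 -m pendant '{"dp":[[0,0,10],[0,0,6],[0,0,1],[0,0,0],[0,0,0]],"twist":[[0,0,0],[0,0,0],[0,0,0],[0,0,0],[0,0,0]]}'
python3 chute.py 55 -11 20
```

```text
time: 16.08
eef_pos: [0.4899, -0.0099, 0.1979]
tcp_rot: [[0.911, -0.051, -0.409], [-0.046, -0.999, 0.023], [-0.41, -0.002, -0.912]]
contact_force: [0.9, -0.4, -0.6]
grip_width: 0.304
time: 16.7
eef_pos: [0.4837, -0.0094, 0.1825]
tcp_rot: [[0.911, -0.051, -0.409], [-0.045, -0.999, 0.023], [-0.409, -0.003, -0.912]]
contact_force: [0.4, -0.1, -0.6]
grip_width: 0.301
TCP in chute mm [ 55.2 -10.4  21.9] world [ 0.4837 -0.0094  0.1825]
to [ 0.4827 -0.01    0.1809] dp now-axes [-0.2  0.6  1.9] | twist [-0.1  0.2  0.1] | dp after-turn axes [-0.2  0.6  1.9]
```

```bash
python3 -m pendant '{"dp":[[0,0,0],[0,0,0],[0,0,0],[0,0,0],[0,0,0]],"twist":[[0,0,0],[0,0,0],[0,0,0],[0,0,0],[0,0,0]]}' -0.6
python3 -m pendant '{"dp":[[0,0,-10],[0,0,-30],[0,0,-40],[0,0,-40],[0,0,0]],"twist":[[0,0,0],[0,0,0],[0,0,0],[0,0,0],[0,0,0]]}' -1
python3 go.py .599 -.223 .2 86
python3 - <<'E'
from h import *
s=optics.snapshot('scene');t=optics.snapshot('top')
cv2.imwrite('pics/c8.png',np.hstack([cv2.resize(s[220:320,230:400],None,fx=3,fy=3,interpolation=2),cv2.resize(t[150:250,385:440],None,fx=3,fy=3,interpolation=2)]))
E
```

```text
time: 17.32
eef_pos: [0.4835, -0.0094, 0.1823]
tcp_rot: [[0.911, -0.051, -0.409], [-0.045, -0.999, 0.023], [-0.41, -0.003, -0.912]]
contact_force: [0.3, 0.1, -0.4]
grip_width: 0.803
time: 17.95
eef_pos: [0.5348, -0.0124, 0.2946]
tcp_rot: [[0.913, -0.051, -0.404], [-0.045, -0.999, 0.023], [-0.405, -0.002, -0.914]]
contact_force: [-0.1, 0.8, -0.5]
grip_width: 1.0
to [ 0.599 -0.223  0.2  ] dp now-axes [106.5 207.3  55.7] | twist [-18.6  18.8 -87.5] | dp after-turn axes [-205.6   78.8   94.6]
```

View pics/c8.png

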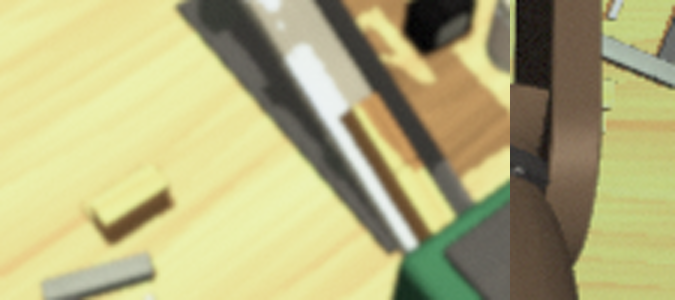

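Two blocks are queued and A is still at (273,287). A grey beam lies near A, so I'll use a narrower opening and grip 8 mm off centre.

```bash
python3 -m pendant '{"dp":[[0,0,0],[0,0,0],[0,0,0],[0,0,0],[0,0,0]],"twist":[[-2.07,2.09,-9.72],[-2.07,2.09,-9.72],[-2.07,2.09,-9.72],[-2.07,2.09,-9.72],[-2.07,2.09,-9.72]]}' -0.3
python3 -m pendant '{"dp":[[0,0,0],[0,0,0],[0,0,0],[0,0,0],[0,0,0]],"twist":[[-2.07,2.09,-9.72],[-2.07,2.09,-9.72],[-2.07,2.09,-9.72],[-2.07,2.09,-9.72],[0,0,0]]}'
python3 -m pendant '{"dp":[[-30,10,0],[-50,20,0],[-50,20,0],[-45,20,0],[-22,9,0]],"twist":[[0,0,0],[0,0,0],[0,0,0],[0,0,0],[0,0,0]]}'
python3 go.py .599 -.215 .017 86
python3 - <<'E'
from h import *
print(status.get_obs()['joint_pos'])
s=optics.snapshot('scene')
cv2.imwrite('pics/c9.png',cv2.resize(s[240:350,215:315],None,fx=4,fy=4,interpolation=2))
E
```

```text
time: 18.68
eef_pos: [0.5316, -0.012, 0.2909]
tcp_rot: [[0.66, 0.727, -0.19], [0.729, -0.681, -0.074], [-0.183, -0.09, -0.979]]
contact_force: [-0.1, -0.0, -0.5]
grip_width: 0.644
time: 19.3
eef_pos: [0.5312, -0.0125, 0.2913]
tcp_rot: [[0.071, 0.997, -0.006], [0.997, -0.071, 0.001], [0.0, -0.006, -1.0]]
contact_force: [-0.1, 0.2, -0.5]
grip_width: 0.651
time: 19.92
eef_pos: [0.5979, -0.2163, 0.2903]
tcp_rot: [[0.076, 0.997, -0.007], [0.997, -0.076, 0.001], [0.0, -0.007, -1.0]]
contact_force: [-0.2, -0.6, 0.3]
grip_width: 0.651
to [ 0.599 -0.215  0.017] dp now-axes [  1.3   2.8 273.3] | twist [-0.4 -0.  -0.3] | dp after-turn axes [  1.4   1.  273.3]
[-22.5559  22.7588  87.3548  -0.1108  70.2517 -18.1738]
```

View pics/c9.png

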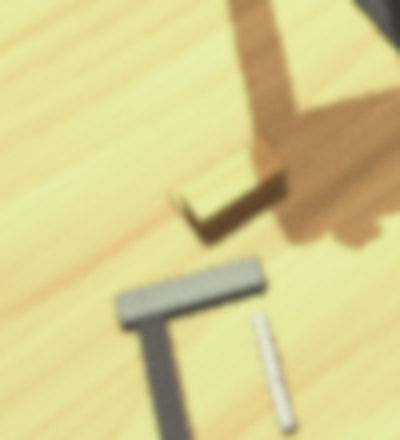

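A is still in place at (273,287). Descending in steps.

```bash
python3 -m pendant '{"dp":[[1,1,40],[0,0,50],[0,0,50],[0,0,50],[0,0,25]],"twist":[[-0.4,0,0],[0,0,0],[0,0,0],[0,0,0],[0,0,0]]}'
python3 -m pendant '{"dp":[[0,0,25],[0,0,20],[0,0,8],[0,0,0],[0,0,0]],"twist":[[0,0,0],[0,0,0],[0,0,0],[0,0,0],[0,0,0]]}'
python3 go.py .599 -.215 .018 86
```

```text
time: 20.6
eef_pos: [0.5972, -0.2116, 0.0732]
tcp_rot: [[0.072, 0.997, -0.002], [0.997, -0.072, 0.002], [0.002, -0.002, -1.0]]
contact_force: [0.6, 0.2, 0.5]
grip_width: 0.65
time: 21.22
eef_pos: [0.5996, -0.2133, 0.0242]
tcp_rot: [[0.07, 0.998, 0.004], [0.998, -0.07, -0.0], [0.0, 0.004, -1.0]]
contact_force: [0.4, 0.5, 0.3]
grip_width: 0.652
to [ 0.599 -0.215  0.018] dp now-axes [-1.7 -0.6  6.2] | twist [ 0.2 -0.  -0. ] | dp after-turn axes [-1.7 -0.5  6.2]
```

```bash
python3 -m pendant '{"dp":[[0,0,6],[0,0,0],[0,0,0],[0,0,0],[0,0,0]],"twist":[[0,0,0],[0,0,0],[0,0,0],[0,0,0],[0,0,0]]}'
python3 -m pendant '{"dp":[[0,0,0],[0,0,0],[0,0,0],[0,0,0],[0,0,0]],"twist":[[0,0,0],[0,0,0],[0,0,0],[0,0,0],[0,0,0]]}' 1 50
python3 -m pendant '{"dp":[[0,0,0],[0,0,0],[0,0,-15],[0,0,-30],[0,0,-40]],"twist":[[0,0,0],[0,0,0],[0,0,0],[0,0,0],[0,0,0]]}'
python3 -m pendant '{"dp":[[0,0,-50],[0,0,-50],[0,0,-50],[0,0,-30],[0,0,0]],"twist":[[0,0,0],[0,0,0],[0,0,0],[0,0,0],[0,0,0]]}'
python3 chute.py 60 -11 110
```

```text
time: 21.85
eef_pos: [0.6007, -0.2136, 0.019]
tcp_rot: [[0.07, 0.998, 0.006], [0.998, -0.07, -0.001], [-0.0, 0.006, -1.0]]
contact_force: [-1.0, 3.8, 16.1]
grip_width: 0.652
time: 22.48
eef_pos: [0.6061, -0.216, 0.0233]
tcp_rot: [[0.07, 0.997, 0.016], [0.998, -0.07, -0.005], [-0.004, 0.017, -1.0]]
contact_force: [5.4, -1.9, 58.2]
grip_width: 0.001
time: 23.1
eef_pos: [0.5981, -0.213, 0.1027]
tcp_rot: [[0.07, 0.998, 0.001], [0.998, -0.07, 0.001], [0.001, 0.001, -1.0]]
contact_force: [0.2, -0.5, -0.2]
grip_width: -0.0
time: 23.72
eef_pos: [0.5995, -0.2137, 0.2852]
tcp_rot: [[0.07, 0.998, 0.007], [0.998, -0.07, -0.001], [-0.001, 0.007, -1.0]]
contact_force: [0.1, 0.2, -1.3]
grip_width: 0.004
TCP in chute mm [ 128.8 -208.3  167.1] world [ 0.5995 -0.2137  0.2852]
to [ 0.5238 -0.0122  0.2611] dp now-axes [195.8 -89.7  23.3] | twist [ 19.  -19.2  87.5] | dp after-turn axes [ -68.8 -197.3   57.1]
```

The gripper closed to 0 after meeting 16 N, so it missed the block. I need to look.

Run:
```python
from h import *
s=optics.snapshot('scene');t=optics.snapshot('top')
def crop(im,x,y,w,h,k):
    o=cv2.resize(im[y:y+h,x:x+w],None,fx=k,fy=k,interpolation=2)
    for i in range(0,w,10):cv2.line(o,(i*k,0),(i*k,6),(0,0,255),1);(i%20==0)and cv2.putText(o,str(x+i),(i*k,18),0,.4,(0,0,255))
    for i in range(0,h,10):cv2.line(o,(0,i*k),(6,i*k),(0,0,255),1);(i%20==0)and cv2.putText(o,str(y+i),(8,i*k+4),0,.4,(0,0,255))
    return o
cv2.imwrite('pics/c10.png',np.hstack([crop(s,220,250,80,90,5),crop(t,370,150,80,90,5)]))
```

```text
(no output)
```

View pics/c10.png

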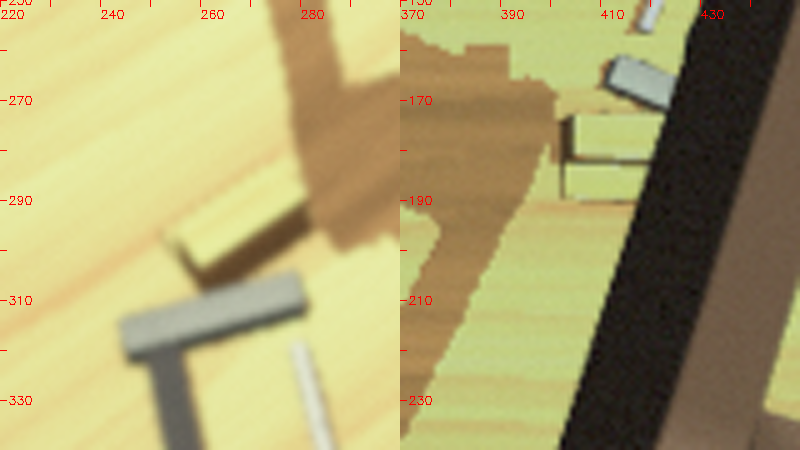

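The block has shifted about 2 cm, with its rib's top-left corner now at (404,173) in the top view. It lies close to the grey beam, and its yaw is about 90°. The fingertips also seem to reach beyond the reported TCP as they close, so I'll grip higher. First I'll locate the block and the beam corner.

Run:
```python
from h import *
print('beam corner',tri(("top",411,167),("scene",277.5,304)),tri(("top",412.5,161),("scene",281,311)))
l1,l2=onz("top",404.3,173.2,.046),onz("top",404.3,181.5,.046)
print('rib left end',l1,l2)
print('scene rib corners',[onz("scene",*p,.046) for p in((254.5,297.5),(260.5,304),(279.5,289.5),(275,282))])
print('lip edge left',onz("top",402.5,189.7,.010),onz("top",418,189.7,.01))
for p in((403,182.3),(419,182.3)):print(onz("top",*p,.046))
a=onz("scene",260.5,304,.046);b=onz("scene",279.5,289.5,.046);print(np.degrees(np.arctan2((b-a)[1],(b-a)[0])),np.linalg.norm(a-b))
```

```text
beam corner (array([ 0.6452, -0.2373,  0.0199]), np.float64(0.0015412991004142165)) (array([ 0.6652, -0.2419,  0.0157]), np.float64(0.0008675740294377275))
rib left end [ 0.623  -0.2108  0.046 ] [ 0.5979 -0.2108  0.046 ]
scene rib corners [array([ 0.6016, -0.2808,  0.046 ]), array([ 0.6275, -0.279 ,  0.046 ]), array([ 0.6248, -0.2147,  0.046 ]), array([ 0.5983, -0.2108,  0.046 ])]
lip edge left [ 0.5759 -0.2124  0.01  ] [ 0.5764 -0.2604  0.01  ]
[ 0.5954 -0.2069  0.046 ]
[ 0.5959 -0.2551  0.046 ]
92.4305330255419 0.06431522746903248
```

```bash
python3 go.py .611 -.224 .027 91
python3 -m pendant '{"dp":[[-10,11,0],[0,0,40],[0,0,50],[0,0,50],[0,0,25]],"twist":[[0,0,-5],[0,0,0],[0,0,0],[0,0,0],[0,0,0]]}' -0.06
python3 go.py .611 -.224 .027 91
```

```text
to [ 0.611 -0.224  0.027] dp now-axes [-10.1  13.  255.1] | twist [ 0.1 -0.  -5. ] | dp after-turn axes [-11.1  12.7 255.1]
time: 24.45
eef_pos: [0.6066, -0.2229, 0.113]
tcp_rot: [[-0.018, 1.0, -0.003], [1.0, 0.018, 0.003], [0.003, -0.003, -1.0]]
contact_force: [-0.2, -0.3, 0.3]
grip_width: 0.532
to [ 0.611 -0.224  0.027] dp now-axes [-1.4  4.6 86. ] | twist [-0.2 -0.2  0. ] | dp after-turn axes [-1.2  4.4 86. ]
```

```bash
python3 -m pendant '{"dp":[[0,2,20],[0,0,20],[0,0,5],[0,0,0],[0,0,0]],"twist":[[0,0,0],[0,0,0],[0,0,0],[0,0,0],[0,0,0]]}'
python3 go.py .611 -.224 .027 91
```

```text
time: 25.08
eef_pos: [0.6119, -0.2242, 0.0734]
tcp_rot: [[-0.018, 1.0, 0.004], [1.0, 0.018, -0.0], [-0.0, 0.004, -1.0]]
contact_force: [-0.5, -0.5, -0.5]
grip_width: 0.533
to [ 0.611 -0.224  0.027] dp now-axes [ 0.2 -1.  46.4] | twist [0.2 0.  0. ] | dp after-turn axes [ 0.2 -0.9 46.4]
```

```bash
python3 -m pendant '{"dp":[[0,-1,12],[0,0,14],[0,0,14],[0,0,6],[0,0,0]],"twist":[[0,0,0],[0,0,0],[0,0,0],[0,0,0],[0,0,0]]}'
python3 -m pendant '{"dp":[[0,0,0],[0,0,0],[0,0,0],[0,0,0],[0,0,0]],"twist":[[0,0,0],[0,0,0],[0,0,0],[0,0,0],[0,0,0]]}' 1 50
python3 go.py .611 -.224 .027 91
```

```text
time: 25.7
eef_pos: [0.61, -0.2237, 0.0256]
tcp_rot: [[-0.018, 1.0, 0.001], [1.0, 0.018, 0.001], [0.001, 0.002, -1.0]]
contact_force: [0.5, 0.4, 1.0]
grip_width: 0.531
time: 26.32
eef_pos: [0.6104, -0.2239, 0.0265]
tcp_rot: [[-0.018, 1.0, 0.003], [1.0, 0.018, 0.0], [0.0, 0.003, -1.0]]
contact_force: [-0.7, -0.0, -0.6]
grip_width: -0.004
to [ 0.611 -0.224  0.027] dp now-axes [-0.1  0.6 -0.5] | twist [ 0.2 -0.   0. ] | dp after-turn axes [-0.1  0.6 -0.5]
```

The gripper closed on nothing, so I'll lift, move aside and look again.

```bash
python3 -m pendant '{"dp":[[0,0,-30],[0,0,-50],[0,0,-50],[30,0,-40],[40,0,0]],"twist":[[0,0,0],[0,0,0],[0,0,0],[0,0,0],[0,0,0]]}' -1
python3 - <<'E'
from h import *
s=optics.snapshot('scene');t=optics.snapshot('top')
cv2.imwrite('pics/s11.png',s);cv2.imwrite('pics/t11.png',t)
def crop(im,x,y,w,h,k):
    o=cv2.resize(im[y:y+h,x:x+w],None,fx=k,fy=k,interpolation=2)
    for i in range(0,w,10):cv2.line(o,(i*k,0),(i*k,6),(0,0,255),1);(i%20==0)and cv2.putText(o,str(x+i),(i*k,18),0,.4,(0,0,255))
    for i in range(0,h,10):cv2.line(o,(0,i*k),(6,i*k),(0,0,255),1);(i%20==0)and cv2.putText(o,str(y+i),(8,i*k+4),0,.4,(0,0,255))
    return o
cv2.imwrite('pics/c11.png',np.hstack([crop(s,210,240,100,110,4),crop(t,365,140,100,110,4)]))
E
```

```text
time: 26.95
eef_pos: [0.6105, -0.1545, 0.2]
tcp_rot: [[-0.016, 1.0, 0.008], [1.0, 0.016, -0.002], [-0.002, 0.008, -1.0]]
contact_force: [1.9, 0.5, -1.0]
grip_width: 0.998
```

View pics/c11.png

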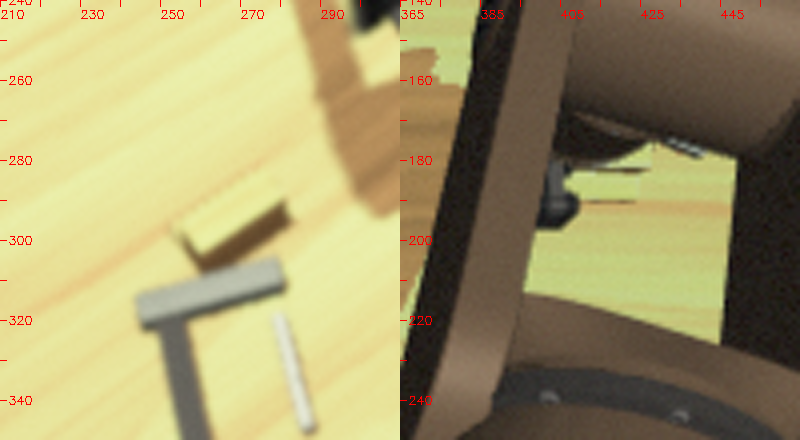

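Run:
```python
from h import *
for n in("top","scene"):
    for p in([.6105,-.1545,.2],[.5605,-.1545,.2],[.5605,-.1545,.24],[.6605,-.1545,.2]):print(n,p,proj(n,p))
    for p in([.597,-.211,.046],[.625,-.211,.046],[.625,-.281,.046],[.597,-.281,.046],[.611,-.224,.046],[.576,-.211,.01],[.625,-.281,0],[.625,-.211,0]):print(n,p,proj(n,p).round(1))
s=cv2.imread('pics/s11.png')
o=cv2.resize(s[225:325,235:335],None,fx=6,fy=6,interpolation=2)
for p in([.597,-.211,.046],[.625,-.211,.046],[.625,-.281,.046],[.597,-.281,.046]):
    q=((proj("scene",p)-[235,225])*6).astype(int);cv2.circle(o,tuple(q),3,(0,0,255),-1)
for p in([.6105,-.1545,.2],[.5605,-.1545,.2],[.6605,-.1545,.2]):
    q=((proj("scene",p)-[235,225])*6).astype(int);cv2.circle(o,tuple(q),3,(255,0,0),-1)
cv2.imwrite('pics/c12.png',o)
```

```text
top [0.6105, -0.1545, 0.2] [394.4669 170.7064]
top [0.5605, -0.1545, 0.2] [394.447  189.6377]
top [0.5605, -0.1545, 0.24] [397.1944 188.3892]
top [0.6605, -0.1545, 0.2] [394.4866 151.8729]
top [0.597, -0.211, 0.046] [404.4 181.8]
top [0.625, -0.211, 0.046] [404.4 172.5]
top [0.625, -0.281, 0.046] [427.6 172.8]
top [0.597, -0.281, 0.046] [427.6 182. ]
top [0.611, -0.224, 0.046] [408.7 177.2]
top [0.576, -0.211, 0.01] [402.1 189.7]
top [0.625, -0.281, 0] [423.8 174.6]
top [0.625, -0.211, 0] [401.4 174.3]
scene [0.6105, -0.1545, 0.2] [291.8426 242.4581]
scene [0.5605, -0.1545, 0.2] [280.131  230.0445]
scene [0.5605, -0.1545, 0.24] [279.1729 220.5053]
scene [0.6605, -0.1545, 0.2] [304.1482 255.5014]
scene [0.597, -0.211, 0.046] [274.7 281.7]
scene [0.625, -0.211, 0.046] [280.7 288.8]
scene [0.625, -0.281, 0.046] [259.3 303.8]
scene [0.597, -0.281, 0.046] [253.5 296.3]
scene [0.611, -0.224, 0.046] [273.8 287.9]
scene [0.576, -0.211, 0.01] [271.3 282.9]
scene [0.625, -0.281, 0] [261.  311.3]
scene [0.625, -0.211, 0] [281.6 296.6]
```

View pics/c12.png

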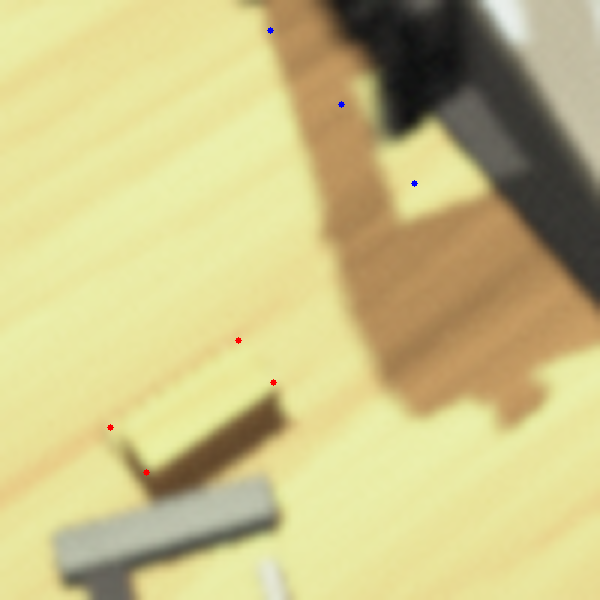

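Run:
```python
from h import *
o=status.get_obs();print(o['joint_pos'],o['eef_pos'],o['grip_width'])
p=np.array([.4233,-.4047,.0972]);y=np.array([.439,-.898,0])
for k in(-.05,.05):print('c4 pred',proj("scene",p+y*k),proj("scene",p+y*k+[0,0,.013]),'seen (162.5,275),(185,247.5)')
s=optics.snapshot('scene');p=o['eef_pos'];R=o['tcp_rot']
k=5;x0,y0=250,190;im=cv2.resize(s[y0:y0+100,x0:x0+110],None,fx=k,fy=k,interpolation=2)
for q,c in((p,(255,0,0)),(p-R[:,1]*.05,(0,0,255)),(p+R[:,1]*.05,(0,255,0)),(p-R[:,2]*.1,(255,255,0))):
    u=((proj("scene",q)-[x0,y0])*k).astype(int);cv2.circle(im,tuple(u),4,c,-1);print(u)
cv2.imwrite('pics/c13.png',im)
```

```text
[-16.7648  26.2115  95.4967   0.1237  58.1116 -17.9544] [ 0.6087 -0.151   0.1974] 1.0007205087197892
c4 pred [187.8743 253.9357] [186.7328 251.3169] seen (162.5,275),(185,247.5)
c4 pred [164.451  283.3352] [163.0119 280.851 ] seen (162.5,275),(185,247.5)
[212 259]
[152 198]
[275 322]
[204 136]
```

View pics/c13.png

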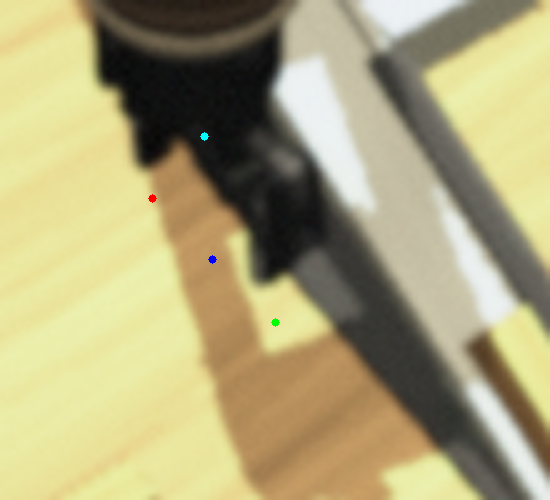

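This explains both misses. The open fingertips appear about 35 mm behind the reported TCP in the picture, at (280,223) and (303,246), where (280,230) and (305,254) were predicted. Only about 13 mm of that is the jaw swing, so the real tips sit about 22 mm higher than reported, which matches the contact forces I saw. The fingers closed just above the rib. I'll go about 22 mm lower.

```bash
python3 -m pendant '{"dp":[[-30,2,30],[-40,0,40],[-17,0,40],[0,0,20],[0,0,0]],"twist":[[0,0,0],[0,0,0],[0,0,0],[0,0,0],[0,0,0]]}' -0.5
python3 go.py .612 -.238 .004 91
```

```text
time: 27.72
eef_pos: [0.6115, -0.2404, 0.065]
tcp_rot: [[-0.017, 1.0, -0.0], [1.0, 0.017, 0.002], [0.002, -0.0, -1.0]]
contact_force: [0.6, 1.1, 0.8]
grip_width: 0.75
to [ 0.612 -0.238  0.004] dp now-axes [ 2.3  0.6 61. ] | twist [-0.  -0.1 -0. ] | dp after-turn axes [ 2.4  0.6 61. ]
```

```bash
python3 -m pendant '{"dp":[[0,0,20],[0,0,20],[0,0,15],[0,0,6],[0,0,0]],"twist":[[0,0,0],[0,0,0],[0,0,0],[0,0,0],[0,0,0]]}'
python3 -m pendant '{"dp":[[0,0,0],[0,0,0],[0,0,0],[0,0,0],[0,0,0]],"twist":[[0,0,0],[0,0,0],[0,0,0],[0,0,0],[0,0,0]]}' 1 50
```

```text
time: 28.35
eef_pos: [0.6126, -0.2407, 0.005]
tcp_rot: [[-0.018, 1.0, 0.002], [1.0, 0.018, 0.001], [0.001, 0.002, -1.0]]
contact_force: [-0.3, -0.3, 0.6]
grip_width: 0.747
time: 28.98
eef_pos: [0.6132, -0.2411, 0.0062]
tcp_rot: [[-0.018, 1.0, 0.004], [1.0, 0.018, -0.0], [-0.0, 0.004, -1.0]]
contact_force: [-0.5, 0.8, 6.5]
grip_width: 0.318
```

```bash
python3 -m pendant '{"dp":[[0,0,0],[0,0,-10],[0,0,-25],[0,0,-40],[0,0,-50]],"twist":[[0,0,0],[0,0,0],[0,0,0],[0,0,0],[0,0,0]]}'
python3 -m pendant '{"dp":[[0,0,-50],[0,0,-50],[0,0,-40],[0,0,0],[0,0,0]],"twist":[[0,0,0],[0,0,0],[0,0,0],[0,0,0],[0,0,0]]}'
python3 chute.py 60 -11 110
```

```text
time: 29.6
eef_pos: [0.6117, -0.2406, 0.1315]
tcp_rot: [[-0.018, 1.0, 0.001], [1.0, 0.018, 0.001], [0.001, 0.001, -1.0]]
contact_force: [0.6, -0.6, -0.2]
grip_width: 0.313
time: 30.22
eef_pos: [0.6116, -0.2408, 0.2702]
tcp_rot: [[-0.018, 1.0, 0.002], [1.0, 0.018, 0.0], [0.0, 0.002, -1.0]]
contact_force: [0.3, 0.3, -1.9]
grip_width: 0.317
TCP in chute mm [ 147.3 -234.7  158.8] world [ 0.6116 -0.2408  0.2702]
to [ 0.5238 -0.0122  0.2611] dp now-axes [230.1 -83.7   9. ] | twist [ 19.7 -18.5  92.5] | dp after-turn axes [ -87.3 -223.7   48.8]
```

```bash
python3 -m pendant '{"dp":[[30,-11,-5],[55,-20,-5],[55,-20,0],[55,-20,0],[35,-13,0]],"twist":[[0,0,0],[0,0,0],[0,0,0],[0,0,0],[0,0,0]]}'
python3 -m pendant '{"dp":[[0,0,0],[0,0,0],[0,0,0],[0,0,0],[0,0,0]],"twist":[[1.97,-1.85,9.25],[1.97,-1.85,9.25],[1.97,-1.85,9.25],[1.97,-1.85,9.25],[1.97,-1.85,9.25]]}'
python3 -m pendant '{"dp":[[0,0,0],[0,0,0],[0,0,0],[0,0,0],[0,0,0]],"twist":[[1.97,-1.85,9.25],[1.97,-1.85,9.25],[1.97,-1.85,9.25],[1.97,-1.85,9.25],[1.97,-1.85,9.25]]}'
python3 chute.py 60 -11 30
```

```text
time: 30.85
eef_pos: [0.5219, -0.0104, 0.279]
tcp_rot: [[-0.019, 1.0, -0.0], [1.0, 0.019, 0.001], [0.001, -0.0, -1.0]]
contact_force: [0.4, 0.6, 0.0]
grip_width: 0.316
time: 31.48
eef_pos: [0.5231, -0.0122, 0.279]
tcp_rot: [[0.693, 0.688, -0.214], [0.689, -0.72, -0.081], [-0.21, -0.091, -0.974]]
contact_force: [-0.0, -0.5, -1.2]
grip_width: 0.319
time: 32.1
eef_pos: [0.5233, -0.0123, 0.2788]
tcp_rot: [[0.911, -0.057, -0.409], [-0.053, -0.998, 0.021], [-0.41, 0.002, -0.912]]
contact_force: [0.6, 0.4, -0.6]
grip_width: 0.316
TCP in chute mm [ 52.3 -11.1 126. ] world [ 0.5233 -0.0123  0.2788]
to [ 0.4913 -0.0105  0.188 ] dp now-axes [ 8.1 -0.2 96. ] | twist [ 0.   0.2 -0.3] | dp after-turn axes [ 7.7 -0.1 96. ]
```

```bash
python3 -m pendant '{"dp":[[4,0,20],[4,0,30],[0,0,30],[0,0,16],[0,0,0]],"twist":[[0,0.2,-0.3],[0,0,0],[0,0,0],[0,0,0],[0,0,0]]}'
python3 -m pendant '{"dp":[[0,0,10],[0,0,8],[0,0,3],[0,0,0],[0,0,0]],"twist":[[0,0,0],[0,0,0],[0,0,0],[0,0,0],[0,0,0]]}'
python3 chute.py 60 -11 8.5
```

```text
time: 32.72
eef_pos: [0.4916, -0.0108, 0.1883]
tcp_rot: [[0.913, -0.048, -0.405], [-0.043, -0.999, 0.02], [-0.406, -0.001, -0.914]]
contact_force: [-0.4, -1.0, -0.8]
grip_width: 0.313
time: 33.35
eef_pos: [0.4843, -0.0105, 0.1702]
tcp_rot: [[0.914, -0.048, -0.402], [-0.043, -0.999, 0.02], [-0.403, -0.001, -0.915]]
contact_force: [0.6, -0.8, -1.4]
grip_width: 0.313
TCP in chute mm [ 60.8 -11.4  10.9] world [ 0.4843 -0.0105  0.1702]
to [ 0.4826 -0.01    0.1684] dp now-axes [-0.9 -0.4  2.4] | twist [ 0.1 -0.2  0.3] | dp after-turn axes [-0.8 -0.4  2.4]
```

```bash
python3 -m pendant '{"dp":[[0,0,2],[0,0,0],[0,0,0],[0,0,0],[0,0,0]],"twist":[[0,0,0],[0,0,0],[0,0,0],[0,0,0],[0,0,0]]}'
python3 -m pendant '{"dp":[[0,0,0],[0,0,0],[0,0,0],[0,0,0],[0,0,0]],"twist":[[0,0,0],[0,0,0],[0,0,0],[0,0,0],[0,0,0]]}' -0.6
python3 -m pendant '{"dp":[[0,0,-10],[0,0,-30],[0,0,-40],[0,0,-40],[0,0,0]],"twist":[[0,0,0],[0,0,0],[0,0,0],[0,0,0],[0,0,0]]}' -1
python3 go.py .421 .166 .2 87
python3 - <<'E'
from h import *
from chute import pt
s=optics.snapshot('scene');cv2.imwrite('pics/s14.png',s)
# colour along rib-top centreline and floor level
for x in range(40,405,15):
    u=proj("scene",pt(x/1e3,-.011,.046)).round().astype(int);print(x,u,s[u[1],u[0]],end='; ')
E
```

```text
time: 33.98
eef_pos: [0.4833, -0.0104, 0.1682]
tcp_rot: [[0.914, -0.048, -0.403], [-0.043, -0.999, 0.02], [-0.403, -0.001, -0.915]]
contact_force: [-0.4, 0.9, -0.6]
grip_width: 0.316
time: 34.6
eef_pos: [0.4833, -0.0104, 0.1682]
tcp_rot: [[0.914, -0.048, -0.403], [-0.043, -0.999, 0.02], [-0.403, -0.001, -0.915]]
contact_force: [-0.7, 1.3, -0.2]
grip_width: 0.799
time: 35.22
eef_pos: [0.5339, -0.0131, 0.2807]
tcp_rot: [[0.916, -0.048, -0.398], [-0.043, -0.999, 0.02], [-0.398, -0.001, -0.917]]
contact_force: [-0.6, -0.8, -0.6]
grip_width: 0.998
to [0.421 0.166 0.2  ] dp now-axes [ -79.1 -173.4  122.5] | twist [-18.4  18.4 -88.3] | dp after-turn axes [ 172.9 -122.1   80.7]
40 [305 184] [191 210 210]; 55 [307 188] [215 226 223]; 70 [310 193] [168 194 200]; 85 [313 197] [166 193 199]; 100 [316 201] [165 192 198]; 115 [319 206] [168 194 200]; 130 [322 210] [169 195 201]; 145 [325 215] [167 193 198]; 160 [328 219] [164 190 197]; 175 [331 224] [164 188 195]; 190 [334 228] [162 188 193]; 205 [337 233] [108 171 209]; 220 [340 237] [ 99 161 205]; 235 [343 242] [ 97 158 203]; 250 [346 247] [ 97 158 203]; 265 [349 251] [ 93 152 198]; 280 [352 256] [ 96 157 202]; 295 [355 261] [ 98 160 202]; 310 [358 265] [ 96 158 199]; 325 [361 270] [110 179 210]; 340 [364 275] [137 213 222]; 355 [367 280] [157 234 235]; 370 [370 284] [154 233 236]; 385 [373 289] [152 231 235]; 400 [376 294] [144 226 229];
```

Wood runs from chute x≈200 to 400, so three blocks are queued. The hood is next.

```bash
python3 -m pendant '{"dp":[[0,0,-20],[0,0,0],[0,0,0],[0,0,0],[0,0,0]],"twist":[[-2.05,2.05,-9.8],[-2.05,2.05,-9.8],[-2.05,2.05,-9.8],[-2.05,2.05,-9.8],[-2.05,2.05,-9.8]]}' -0.5
python3 -m pendant '{"dp":[[0,0,0],[0,0,0],[0,0,0],[0,0,0],[0,0,0]],"twist":[[-2.05,2.05,-9.8],[-2.05,2.05,-9.8],[-2.05,2.05,-9.8],[-2.05,2.05,-9.8],[0,0,0]]}'
python3 -m pendant '{"dp":[[20,-15,0],[40,-30,0],[45,-32,0],[45,-32,0],[23,-18,0]],"twist":[[0,0,0],[0,0,0],[0,0,0],[0,0,0],[0,0,0]]}'
python3 go.py .421 .166 .15 87
```

```text
time: 35.9
eef_pos: [0.5389, -0.0131, 0.2955]
tcp_rot: [[0.653, 0.734, -0.187], [0.735, -0.674, -0.075], [-0.181, -0.088, -0.98]]
contact_force: [0.1, -0.8, -0.7]
grip_width: 0.748
time: 36.52
eef_pos: [0.5385, -0.0136, 0.2959]
tcp_rot: [[0.056, 0.998, -0.005], [0.998, -0.056, -0.0], [-0.001, -0.005, -1.0]]
contact_force: [0.5, 0.0, 1.0]
grip_width: 0.752
time: 37.15
eef_pos: [0.4199, 0.1687, 0.2965]
tcp_rot: [[0.057, 0.998, -0.006], [0.998, -0.057, -0.001], [-0.001, -0.006, -1.0]]
contact_force: [1.6, 0.0, 0.4]
grip_width: 0.749
to [0.421 0.166 0.15 ] dp now-axes [ -2.4   2.  146.4] | twist [-0.3  0.1 -0.3] | dp after-turn axes [ -2.6   1.2 146.5]
```

```bash
python3 -m pendant '{"dp":[[-2,1,40],[0,0,50],[0,0,40],[0,0,15],[0,0,0]],"twist":[[0,0,0],[0,0,0],[0,0,0],[0,0,0],[0,0,0]]}'
python3 -m pendant '{"dp":[[0,0,20],[0,0,20],[0,0,14],[0,0,5],[0,0,0]],"twist":[[0,0,0],[0,0,0],[0,0,0],[0,0,0],[0,0,0]]}'
python3 go.py .421 .166 .09 87
python3 -m pendant '{"dp":[[0,0,0],[0,0,0],[0,0,0],[0,0,0],[0,0,0]],"twist":[[0,0,0],[0,0,0],[0,0,0],[0,0,0],[0,0,0]]}' 1 80
python3 go.py .421 .166 .09 87
```

```text
time: 37.78
eef_pos: [0.4211, 0.1646, 0.1506]
tcp_rot: [[0.057, 0.998, -0.008], [0.998, -0.057, -0.002], [-0.002, -0.007, -1.0]]
contact_force: [0.7, -0.4, 1.4]
grip_width: 0.749
time: 38.4
eef_pos: [0.4224, 0.1645, 0.0929]
tcp_rot: [[0.055, 0.998, -0.004], [0.998, -0.055, -0.0], [-0.001, -0.004, -1.0]]
contact_force: [-0.5, -0.3, 0.3]
grip_width: 0.75
to [0.421 0.166 0.09 ] dp now-axes [ 1.5 -1.5  2.9] | twist [-0.2  0.  -0.1] | dp after-turn axes [ 1.5 -1.5  2.9]
time: 39.02
eef_pos: [0.422, 0.1643, 0.093]
tcp_rot: [[0.055, 0.998, -0.005], [0.999, -0.055, -0.0], [-0.001, -0.005, -1.0]]
contact_force: [-3.4, 1.1, 9.2]
grip_width: 0.091
to [0.421 0.166 0.09 ] dp now-axes [ 1.6 -1.   3. ] | twist [-0.3  0.  -0.1] | dp after-turn axes [ 1.6 -1.   3. ]
```

```bash
python3 -m pendant '{"dp":[[0,0,-5],[0,0,-15],[0,0,-25],[0,0,-30],[0,0,-24]],"twist":[[0,0,0],[0,0,0],[0,0,0],[0,0,0],[0,0,0]]}'
python3 -m pendant '{"dp":[[0,0,0],[0,0,0],[0,0,0],[0,0,0],[0,0,0]],"twist":[[0,0,-6],[0,0,-10],[0,0,-10],[0,0,-10],[0,0,-10]]}'
python3 -m pendant '{"dp":[[0,0,0],[0,0,0],[0,0,0],[0,0,0],[0,0,0]],"twist":[[0,0,-10],[0,0,-6],[0,0,0],[0,0,0],[0,0,0]]}'
python3 go.py .524 .253 .192 149; python3 go.py .590 .363 .192 149
```

```text
time: 39.65
eef_pos: [0.4228, 0.1643, 0.193]
tcp_rot: [[0.055, 0.998, -0.004], [0.999, -0.055, -0.0], [-0.0, -0.004, -1.0]]
contact_force: [0.1, -0.1, -2.8]
grip_width: 0.09
time: 40.28
eef_pos: [0.4227, 0.1643, 0.1919]
tcp_rot: [[-0.684, 0.729, -0.004], [0.729, 0.684, -0.0], [0.003, -0.003, -1.0]]
contact_force: [-0.3, -0.5, -2.2]
grip_width: 0.092
time: 40.9
eef_pos: [0.4228, 0.1643, 0.1917]
tcp_rot: [[-0.855, 0.518, -0.004], [0.518, 0.855, -0.0], [0.003, -0.002, -1.0]]
contact_force: [-0.1, -0.3, -3.3]
grip_width: 0.093
to [0.524 0.253 0.192] dp now-axes [-40.6 128.3  -0.7] | twist [-0.1 -0.2 -0.2] | dp after-turn axes [-41.1 128.2  -0.3]
to [0.59  0.363 0.192] dp now-axes [-40.1 256.6  -1. ] | twist [-0.1 -0.2 -0.2] | dp after-turn axes [-41.  256.4  -0.3]
```

```bash
python3 -m pendant '{"dp":[[-10,20,0],[-15,30,0],[-15,30,0],[0,30,0],[0,18,0]],"twist":[[0,0,0],[0,0,0],[0,0,0],[0,0,0],[0,0,0]]}'
python3 go.py .590 .363 .192 149
```

```text
time: 41.52
eef_pos: [0.5237, 0.2541, 0.191]
tcp_rot: [[-0.856, 0.517, -0.004], [0.517, 0.856, -0.0], [0.004, -0.002, -1.0]]
contact_force: [-0.4, -0.7, -3.2]
grip_width: 0.089
to [0.59  0.363 0.192] dp now-axes [ -0.4 127.4  -1.3] | twist [-0.1 -0.2 -0.2] | dp after-turn axes [ -0.7 127.4  -1. ]
```

Run:
```python
from h import *
s=optics.snapshot('scene');x0,y0,k=320,110,5
im=cv2.resize(s[y0:y0+120,x0:x0+150],None,fx=k,fy=k,interpolation=2)
d=np.array([.515,.857,0]);y=np.array([-.857,.515,0]);O=np.array([.622,.416,0])
p=status.get_obs()['eef_pos']+[0,0,.033]
pts=[O-d*.122+y*.036+[0,0,.2],O-d*.122-y*.036+[0,0,.2],O+y*.036+[0,0,.18],O-y*.036+[0,0,.18],O-d*.062+[0,0,.19]]
for q,c in [(q,(0,0,255)) for q in pts]+[(p+y*.065,(0,255,0)),(p-y*.065,(0,255,0)),(p,(0,255,0))]:
    u=((proj("scene",q)-[x0,y0])*k).astype(int);cv2.circle(im,tuple(u),4,c,-1)
cv2.imwrite('pics/c15.png',im)
```

```text
(no output)
```

View pics/c15.png

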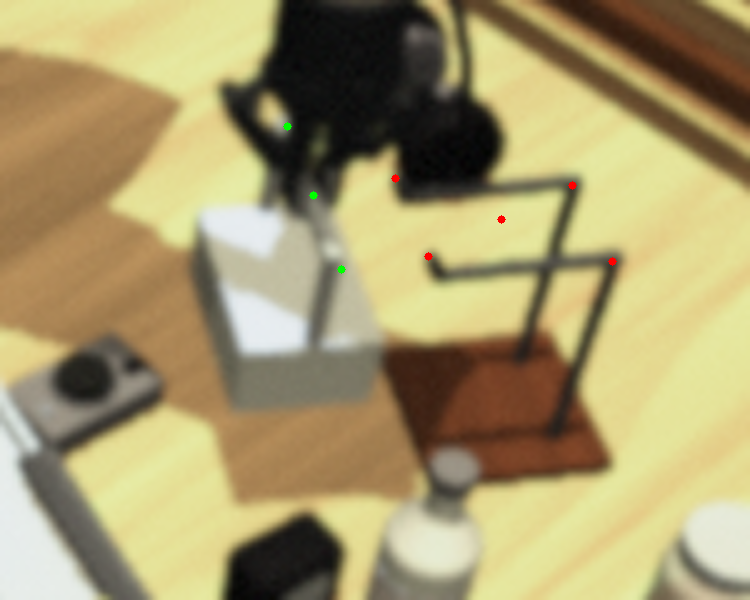

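Run:
```python
from h import *
d=np.array([.515,.857,0]);y=np.array([-.857,.515,0])
p=status.get_obs()['eef_pos']*[1,1,0]
see={'rl':(238,355),'rr':(381,348),'bl':(235,409),'br':(372,397),'bar':(335,247),'far roof':(203,212)}
off={'rl':(-.045,-.065,-.07),'rr':(.045,-.065,-.07),'bl':(-.045,-.065,-.126),'br':(.045,-.065,-.126),'bar':(0,-.065,.005),'far roof':(-.045,.065,-.07)}
for zb in(.224,.234,.244):
  print(zb,{k:((proj("scene",p+d*o[0]+y*o[1]+[0,0,zb+o[2]])-[320,110])*5-see[k]).round(0) for k,o in off.items()})
```

```text
0.224 {'rl': array([15.,  5.]), 'rr': array([15., -2.]), 'bl': array([ 8., 13.]), 'br': array([ 9., 10.]), 'bar': array([ 8., 17.]), 'far roof': array([3., 5.])}
0.234 {'rl': array([17., -6.]), 'rr': array([ 18., -14.]), 'bl': array([9., 2.]), 'br': array([11., -0.]), 'bar': array([11.,  4.]), 'far roof': array([ 5., -7.])}
0.244 {'rl': array([ 19., -18.]), 'rr': array([ 20., -25.]), 'bl': array([11., -9.]), 'br': array([ 14., -11.]), 'bar': array([14., -9.]), 'far roof': array([  6., -19.])}
```

The bar is at z ≈ 0.229 and the red hook points match the prongs, so I'll go in over the tips. In this view the hood is clear of the prongs and the key is uncovered.

```bash
python3 -m pendant '{"dp":[[-0.5,20,-1],[0,30,0],[0,30,0],[0,30,0],[0,18,0]],"twist":[[0,0,0],[0,0,0],[0,0,0],[0,0,0],[0,0,0]]}'
python3 -m pendant '{"dp":[[0,0,0],[0,0,0],[0,0,10],[0,0,10],[0,0,5]],"twist":[[0,0,0],[0,0,0],[0,0,0],[0,0,0],[0,0,0]]}'
python3 go.py .590 .363 .157 149
```

```text
time: 42.2
eef_pos: [0.5898, 0.3632, 0.1917]
tcp_rot: [[-0.856, 0.517, -0.005], [0.517, 0.856, -0.001], [0.004, -0.003, -1.0]]
contact_force: [0.3, -0.5, -2.3]
grip_width: 0.093
time: 42.82
eef_pos: [0.5891, 0.362, 0.1658]
tcp_rot: [[-0.856, 0.517, -0.005], [0.517, 0.856, -0.001], [0.004, -0.004, -1.0]]
contact_force: [0.4, 0.2, -2.5]
grip_width: 0.094
to [0.59  0.363 0.157] dp now-axes [-0.3  1.3  8.7] | twist [-0.2 -0.2 -0.1] | dp after-turn axes [-0.2  1.3  8.8]
```

```bash
for i in 1 2 3 4; do :; done
python3 -m pendant '{"dp":[[0,0,2],[0,0,2],[0,0,2],[0,0,0],[0,0,0]],"twist":[[0,0,0],[0,0,0],[0,0,0],[0,0,0],[0,0,0]]}'
python3 -m pendant '{"dp":[[0,0,1],[0,0,1],[0,0,0],[0,0,0],[0,0,0]],"twist":[[0,0,0],[0,0,0],[0,0,0],[0,0,0],[0,0,0]]}'
python3 -m pendant '{"dp":[[0,0,1],[0,0,1],[0,0,0],[0,0,0],[0,0,0]],"twist":[[0,0,0],[0,0,0],[0,0,0],[0,0,0],[0,0,0]]}'
```

```text
time: 43.45
eef_pos: [0.5897, 0.3626, 0.1611]
tcp_rot: [[-0.856, 0.517, -0.004], [0.517, 0.856, -0.0], [0.003, -0.002, -1.0]]
contact_force: [1.0, 0.6, -2.3]
grip_width: 0.093
time: 44.08
eef_pos: [0.5897, 0.3625, 0.159]
tcp_rot: [[-0.856, 0.517, -0.004], [0.517, 0.856, -0.0], [0.003, -0.002, -1.0]]
contact_force: [-0.1, 0.1, -3.1]
grip_width: 0.089
time: 44.7
eef_pos: [0.5896, 0.3625, 0.1569]
tcp_rot: [[-0.856, 0.517, -0.004], [0.517, 0.856, -0.0], [0.003, -0.002, -1.0]]
contact_force: [0.1, 0.2, -1.9]
grip_width: 0.09
```

```bash
python3 -m pendant '{"dp":[[0,0,1],[0,0,1],[0,0,0],[0,0,0],[0,0,0]],"twist":[[0,0,0],[0,0,0],[0,0,0],[0,0,0],[0,0,0]]}' | grep -E "eef|force"
python3 -m pendant '{"dp":[[0,0,1],[0,0,1],[0,0,0],[0,0,0],[0,0,0]],"twist":[[0,0,0],[0,0,0],[0,0,0],[0,0,0],[0,0,0]]}' | grep -E "eef|force"
python3 -m pendant '{"dp":[[0,0,1],[0,0,1],[0,0,0],[0,0,0],[0,0,0]],"twist":[[0,0,0],[0,0,0],[0,0,0],[0,0,0],[0,0,0]]}' | grep -E "eef|force"
```

```text
eef_pos: [0.5897, 0.3626, 0.1557]
contact_force: [-2.6, -0.5, 6.6]
eef_pos: [0.5899, 0.3627, 0.1554]
contact_force: [-8.9, -5.0, 25.8]
eef_pos: [0.59, 0.3628, 0.1552]
contact_force: [-16.6, -9.7, 46.8]
```

```bash
python3 -m pendant '{"dp":[[0,0,-2],[0,0,-2.5],[0,0,0],[0,0,0],[0,0,0]],"twist":[[0,0,0],[0,0,0],[0,0,0],[0,0,0],[0,0,0]]}' | grep -E "eef|force"
python3 -m pendant '{"dp":[[0,0,0],[0,0,0],[0,0,0],[0,0,0],[0,0,0]],"twist":[[0,0,0],[0,0,0],[0,0,0],[0,0,0],[0,0,0]]}' -0.5 | grep -E "eef|force|wid"
python3 -m pendant '{"dp":[[0,0,-5],[0,0,-20],[0,0,-40],[0,0,-40],[0,0,0]],"twist":[[0,0,0],[0,0,0],[0,0,0],[0,0,0],[0,0,0]]}' | grep -E "eef|force|wid"
python3 - <<'E'
from h import *
s=optics.snapshot('scene');cv2.imwrite('pics/s16.png',s)
d=np.array([.515,.857,0]);y=np.array([-.857,.515,0]);O=np.array([.622,.416,0])
p=O-d*.062
# hood pixels: grey/white low saturation bright region near hook -> contour corners
hsv=cv2.cvtColor(s,cv2.COLOR_BGR2HSV)
m=((hsv[...,1]<60)&(hsv[...,2]>90)).astype(np.uint8)*255
r=np.zeros_like(m);r[130:230,370:460]=m[130:230,370:460]
c,_=cv2.findContours(r,0,2)
for k in sorted(c,key=cv2.contourArea)[-3:]:
    print(cv2.contourArea(k),cv2.boundingRect(k),cv2.approxPolyDP(k,2.5,True)[:,0].tolist())
for k,o in {'rl':(-.045,-.065,-.07),'rr':(.045,-.065,-.07),'fr':(.045,.065,-.07),'fl':(-.045,.065,-.07),'bl':(-.045,-.065,-.126),'br':(.045,-.065,-.126)}.items():
    print(k,proj("scene",p+d*o[0]+y*o[1]+[0,0,.19+o[2]]).round(1))
E
```

```text
eef_pos: [0.5898, 0.3627, 0.1557]
contact_force: [-1.4, -0.1, 7.3]
eef_pos: [0.5896, 0.3625, 0.1554]
contact_force: [-0.1, 0.0, -0.9]
grip_width: 0.749
eef_pos: [0.5917, 0.3635, 0.2646]
contact_force: [0.7, -0.3, -0.3]
grip_width: 0.747
47.5 (453, 211, 7, 16) [[459, 211], [453, 222], [456, 226], [459, 225]]
312.5 (395, 209, 21, 21) [[411, 210], [399, 212], [395, 229], [411, 229], [415, 221]]
1132.0 (396, 138, 40, 57) [[412, 138], [418, 153], [411, 155], [410, 151], [408, 155], [396, 157], [406, 185], [404, 193], [430, 192], [435, 180], [428, 172], [427, 162], [415, 138]]
rl [408.3 185.8]
rr [435.7 183. ]
fr [422.6 155.3]
fl [396.9 157.7]
bl [405.1 197.6]
br [431.5 194.7]
```

The hood's corners are within about 3 px of where a properly hung hood should appear. Now the key: shut the gripper, move over it and locate it.

```bash
python3 -m pendant '{"dp":[[0,0,-30],[0,0,0],[0,0,0],[0,0,0],[0,0,0]],"twist":[[0,0,0],[0,0,0],[0,0,0],[0,0,0],[0,0,0]]}' 1 40| grep -E "eef|force|wid"
python3 - <<'E'
from h import *
for n,b in(("scene",(315,165,365,205)),("top",(255,215,300,265))):
    s=optics.snapshot(n);x0,y0,x1,y1=b;g=cv2.cvtColor(s,cv2.COLOR_BGR2GRAY)[y0:y1,x0:x1]
    m=(g<55).astype(np.uint8)*255;c,_=cv2.findContours(m,0,2)
    for k in sorted(c,key=cv2.contourArea)[-2:]:
        M=cv2.moments(k)
        if M['m00']>20:
            u,v=M['m10']/M['m00']+x0,M['m01']/M['m00']+y0;print(n,M['m00'],u,v,onz(n,u,v,.038),cv2.boundingRect(k))
E
python3 go.py .420 .166 .1 149
```

```text
eef_pos: [0.5899, 0.3624, 0.2896]
contact_force: [-0.2, 0.1, -0.2]
grip_width: 0.002
scene 56.0 336.50892857142856 185.43154761904762 [0.4247 0.1696 0.038 ] (17, 16, 10, 9)
top 109.0 276.8333333333333 237.8302752293578 [0.4241 0.1717 0.038 ] (16, 17, 13, 13)
to [0.42  0.166 0.1  ] dp now-axes [  43.3 -255.6  190.9] | twist [-0.2 -0.2 -0.1] | dp after-turn axes [  44.6 -256.   190. ]
```

```bash
python3 -m pendant '{"dp":[[5,-30,0],[9,-55,0],[9,-55,0],[9,-55,0],[7,-40,0]],"twist":[[0,0,0],[0,0,0],[0,0,0],[0,0,0],[0,0,0]]}'| grep -E "eef|force|wid"
python3 -m pendant '{"dp":[[2,-16,0],[0,0,40],[0,0,50],[0,0,50],[0,0,30]],"twist":[[0,0,0],[0,0,0],[0,0,0],[0,0,0],[0,0,0]]}'| grep -E "eef|force|wid"
python3 go.py .423 .168 .035 149
```

```text
eef_pos: [0.4336, 0.1801, 0.2911]
contact_force: [0.9, 0.1, 0.6]
grip_width: 0.001
eef_pos: [0.4243, 0.169, 0.1191]
contact_force: [0.1, -0.5, 0.0]
grip_width: 0.001
to [0.423 0.168 0.035] dp now-axes [ 0.3 -1.2 84.1] | twist [-0.2 -0.3 -0.1] | dp after-turn axes [ 0.6 -1.5 84.1]
```

```bash
python3 -m pendant '{"dp":[[0,-1,25],[0,0,25],[0,0,15],[0,0,5],[0,0,0]],"twist":[[0,0,0],[0,0,0],[0,0,0],[0,0,0],[0,0,0]]}'| grep -E "eef|force"
python3 -m pendant '{"dp":[[0,0,3],[0,0,3],[0,0,3],[0,0,3],[0,0,0]],"twist":[[0,0,0],[0,0,0],[0,0,0],[0,0,0],[0,0,0]]}'| grep -E "eef|force"
python3 -m pendant '{"dp":[[0,0,1],[0,0,1],[0,0,1],[0,0,0],[0,0,0]],"twist":[[0,0,0],[0,0,0],[0,0,0],[0,0,0],[0,0,0]]}'| grep -E "eef|force"
python3 -m pendant '{"dp":[[0,0,1],[0,0,1],[0,0,0],[0,0,0],[0,0,0]],"twist":[[0,0,0],[0,0,0],[0,0,0],[0,0,0],[0,0,0]]}'| grep -E "eef|force"
```

```text
eef_pos: [0.4241, 0.1682, 0.0511]
contact_force: [0.7, 0.7, 1.2]
eef_pos: [0.4236, 0.1679, 0.039]
contact_force: [0.1, 0.2, 0.3]
eef_pos: [0.4237, 0.168, 0.0362]
contact_force: [-0.8, -0.6, 0.0]
eef_pos: [0.4237, 0.168, 0.0342]
contact_force: [-0.1, -0.6, -0.0]
```

```bash
python3 -m pendant '{"dp":[[0,0,2],[0,0,2],[0,0,2],[0,0,1],[0,0,0]],"twist":[[0,0,0],[0,0,0],[0,0,0],[0,0,0],[0,0,0]]}'| grep -E "eef|force"
python3 -m pendant '{"dp":[[0,0,1],[0,0,1],[0,0,0],[0,0,0],[0,0,0]],"twist":[[0,0,0],[0,0,0],[0,0,0],[0,0,0],[0,0,0]]}'| grep -E "eef|force"
python3 -m pendant '{"dp":[[0,0,1],[0,0,1],[0,0,0],[0,0,0],[0,0,0]],"twist":[[0,0,0],[0,0,0],[0,0,0],[0,0,0],[0,0,0]]}'| grep -E "eef|force"
python3 -m pendant '{"dp":[[0,0,1],[0,0,0],[0,0,0],[0,0,0],[0,0,0]],"twist":[[0,0,0],[0,0,0],[0,0,0],[0,0,0],[0,0,0]]}'| grep -E "eef|force"
```

```text
eef_pos: [0.4237, 0.168, 0.0271]
contact_force: [0.6, 0.9, 0.5]
eef_pos: [0.4237, 0.168, 0.0252]
contact_force: [-0.3, 0.1, 0.1]
eef_pos: [0.4237, 0.168, 0.0232]
contact_force: [0.4, -0.7, 0.2]
eef_pos: [0.4237, 0.168, 0.0222]
contact_force: [0.3, 1.1, -0.5]
```

```bash
for k in 1; do
python3 -m pendant '{"dp":[[0,0,1],[0,0,0],[0,0,0],[0,0,0],[0,0,0]],"twist":[[0,0,0],[0,0,0],[0,0,0],[0,0,0],[0,0,0]]}'| grep -E "eef|force"
python3 -m pendant '{"dp":[[0,0,1],[0,0,0],[0,0,0],[0,0,0],[0,0,0]],"twist":[[0,0,0],[0,0,0],[0,0,0],[0,0,0],[0,0,0]]}'| grep -E "eef|force"
python3 -m pendant '{"dp":[[0,0,1],[0,0,0],[0,0,0],[0,0,0],[0,0,0]],"twist":[[0,0,0],[0,0,0],[0,0,0],[0,0,0],[0,0,0]]}'| grep -E "eef|force"
done
```

```text
eef_pos: [0.4237, 0.168, 0.0212]
contact_force: [-0.3, 0.1, 0.0]
eef_pos: [0.4237, 0.168, 0.0202]
contact_force: [-0.7, 0.4, 0.0]
eef_pos: [0.4237, 0.168, 0.0192]
contact_force: [-0.5, -0.0, 4.9]
```

```bash
python3 -m pendant '{"dp":[[0,0,1],[0,0,0],[0,0,0],[0,0,0],[0,0,0]],"twist":[[0,0,0],[0,0,0],[0,0,0],[0,0,0],[0,0,0]]}'| grep -E "eef|force"
python3 -m pendant '{"dp":[[0,0,1],[0,0,0],[0,0,0],[0,0,0],[0,0,0]],"twist":[[0,0,0],[0,0,0],[0,0,0],[0,0,0],[0,0,0]]}'| grep -E "eef|force"
python3 -m pendant '{"dp":[[0,0,1],[0,0,0],[0,0,0],[0,0,0],[0,0,0]],"twist":[[0,0,0],[0,0,0],[0,0,0],[0,0,0],[0,0,0]]}'| grep -E "eef|force"
```

```text
eef_pos: [0.4238, 0.168, 0.0183]
contact_force: [-1.1, -0.8, 8.6]
eef_pos: [0.4238, 0.168, 0.0173]
contact_force: [-0.6, -0.2, 9.0]
eef_pos: [0.4238, 0.168, 0.0163]
contact_force: [-0.8, 0.4, 8.6]
```

```bash
python3 -m pendant '{"dp":[[0,0,1.4],[0,0,0],[0,0,0],[0,0,0],[0,0,0]],"twist":[[0,0,0],[0,0,0],[0,0,0],[0,0,0],[0,0,0]]}'| grep -E "eef|force"
```

```text
eef_pos: [0.4238, 0.168, 0.0149]
contact_force: [-0.4, 0.2, 7.1]
```

The force peaked at 9.0 N and has dropped to 7.1 N, about 5 mm down, so the key has clicked. Letting it come up.

```bash
python3 -m pendant '{"dp":[[0,0,-2],[0,0,-5],[0,0,-20],[0,0,-40],[0,0,-50]],"twist":[[0,0,0],[0,0,0],[0,0,0],[0,0,0],[0,0,0]]}'| grep -E "eef|force"
python3 -m pendant '{"dp":[[0,0,-50],[0,0,-50],[0,0,0],[0,0,0],[0,0,0]],"twist":[[0,0,0],[0,0,0],[0,0,0],[0,0,0],[0,0,0]]}'| grep -E "eef|force"
python3 - <<'E'
from h import *
from chute import pt
s=optics.snapshot('scene');cv2.imwrite('pics/s17.png',s);a=cv2.imread('pics/s16.png')
print('change in hook region',np.abs(s[130:200,395:440].astype(int)-a[130:200,395:440]).mean(),'tape/glue',np.abs(s[195:245,362:425].astype(int)-a[195:245,362:425]).mean())
b=cv2.imread('pics/scene0.png')
for n,q in(('tape',(364,210,390,240)),('glue',(392,200,418,245))):
    print(n,[ (lambda M:(round(M['m10']/M['m00'],1),round(M['m01']/M['m00'],1)))(cv2.moments((cv2.cvtColor(i,6)[q[1]:q[3],q[0]:q[2]]<110).astype(np.uint8))) for i in(b,s)])
print([(x,s[tuple(proj("scene",pt(x/1e3,-.011,.046)).round().astype(int)[::-1])].tolist()) for x in(130,160,190,210,240,290,330,360,390)])
E
```

```text
eef_pos: [0.4232, 0.1677, 0.1323]
contact_force: [0.9, 0.3, 0.0]
eef_pos: [0.4237, 0.1678, 0.2306]
contact_force: [-0.4, 0.7, 0.4]
change in hook region 11.013439153439153 tape/glue 2.589100529100529
tape [(12.1, 15.2), (12.1, 15.2)]
glue [(12.7, 17.0), (12.2, 17.2)]
[(130, [233, 235, 229]), (160, [232, 235, 230]), (190, [230, 235, 230]), (210, [148, 228, 229]), (240, [146, 226, 229]), (290, [143, 223, 229]), (330, [142, 223, 229]), (360, [146, 227, 229]), (390, [145, 225, 229])]
```

Run:
```python
from h import *
from plant import job
s=cv2.imread('pics/s17.png');hsv=cv2.cvtColor(s,cv2.COLOR_BGR2HSV)
m=((hsv[...,1]<60)&(hsv[...,2]>90)).astype(np.uint8)*255;r=np.zeros_like(m);r[130:205,370:460]=m[130:205,370:460]
k=max(cv2.findContours(r,0,2)[0],key=cv2.contourArea);print(cv2.contourArea(k),cv2.approxPolyDP(k,2.5,True)[:,0].tolist())
print(status.get_obs()['time'],job.sign_off())
```

```text
1208.0 [[415, 138], [412, 142], [418, 153], [411, 155], [411, 150], [408, 155], [396, 157], [399, 179], [405, 183], [405, 195], [430, 192], [435, 182], [428, 168], [429, 162], [425, 161]]
the job is handed in; nothing more can be done
61.15 None
```

The feeder job is done and handed in at 61 s of the 200 s allowed; sign-off gives no verdict. I lowered three blocks into the chute, hung the hood by its handle on the hook, and pressed the start key last. I saw no fourth block on the bench.

**Last checks:**
- **Blocks:** wood fills chute x from about 200 to 400 mm, so all three are queued under the strip. I looked at this in a picture for the first two blocks and checked the third only by colour along the chute.
- **Hood:** its corners are within about 3 px of where a properly hung hood should appear, both before and after the key press.
- **Key:** push-back rose to about 9 N, fell to 7.1 N at about 5 mm down, and I let it up there. The force reads zero now; I did not confirm the key's height in a picture.
- **Tape and glue:** neither has visibly moved (at most 0.5 px).
- **Robot:** it stands clear of everything.

**What failed or disagreed:**
- **Third block:** the grasp missed twice, the first time pressing with about 58 N and perhaps shifting the block. It also lay about 2 cm off its first position, either knocked or pushed by me.
- **Fingertip height:** the camera and contact forces showed the real fingertips about 22 mm behind the reported TCP. I gripped lower for the third block and allowed for this with the hood and key.
- **Hook contact:** lowering the hood pressed the bar on the prongs with about 47 N before I backed off; the 40 N limit covers only the arm and gripper body.

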